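Empty the scanner battery charger into the carry tray

ROBOT

A 6-joint arm with a two-finger parallel gripper is mounted at the origin on the work surface; the furniture and walls round the work are solid. World frame = base frame: x ahead of the robot, y to its left, z up, the work surface at z = 0. Lengths are in m, angles in rad, forces in N, time in s.
With the tool pointing down it reaches from about 0.25 to 0.725 m from the base axis. Payload 9.7 kg.
Tool frame: the origin (TCP) lies between the finger pads; the fingertips stand 22 mm ahead of it and the grasp point (between the pads) lies 3 mm ahead of it; x points along the fingers, y is the direction in which the jaws open and shut, and the axes are right-handed (so a half turn about x gives the same grasp; the last joint's range is limited). The gripper opens to 85 mm and grips with 20 to 120 N. Pads are 22 mm wide; open, the fingers measure 114 mm over their backs; the gripper's body (76 mm by 85 mm) begins 54 mm behind the grasp point. The pads swing forward as they close: fully open they stand 13 mm farther back than shut.
Start: joints at [-1.263, 0.087, 0.176, 1.66, 0, 1.571], TCP at [0.167, -0.524, 0.253] pointing down, gripper open.
Joint ranges: [-3.13, 3.13], [-0.85, 1.81], [-1.15, 1.24], [-2.2, 2.28], [-1.44, 1.52], [-3.14, 3.14]. Speed limits (rad/s): [2.22, 2.22, 2.57, 3.14, 3.14, 3.14].

INTERFACE

Orientations are given as a 3x3 rotation matrix whose columns are the frame's x, y, z axes.
In Python, from workcell import sense, vision, workorder gives the robot as it stands. The module is installed in compiled form; this text tells all that it offers.
- The arm moves only by the shell command python3 -m jog 'ROWS' [OPENING] [FORCE]. ROWS is JSON, a list of rows, each an object of numbers: "dx", "dy", "dz": the shift along the world's x, y, z in mm; "twist": the turn about the world's z in rad. In form: [{"dx": .., "dy": .., "dz": .., "twist": ..}, ...]. A call has 1 to 20 rows; each row is the pose to reach, as a shift and turn from the pose commanded when the call began; what a row does not reach only later rows make up. A row lasts 1/10 s, in which the tool goes at most 50 mm and 8.59 degrees, less where a joint would pass 70% of its speed; a pose out of reach is approached as far as the arm can. A call with a gripper value outside its range is refused whole. OPENING is the opening, from 0 (shut) to 1 (fully open), set as the call begins (- or left out, the last holds). The fingers move at their own pace and stop on an object; FORCE is the grip in N (left out, the last holds). Time passes only in rows, so rows that repeat a pose let the fingers close. It gives the time, the measured TCP pose, the force and the opening at its end, in the units of the state.
- sense(): the state, without advancing time (a new reading comes with each control period).
- vision.snapshot(name): name is "scene" or "side" or "wrist"; returns a dict with "image" (400x640x3 uint8, blue, green, red), "fov_y" (degrees; the focal length in pixels is half the picture's height over the tangent of half this angle, whatever the lens; pixels are square), "cx", "cy" (the principal point, pixels), "k1" (the pictures are not rectified: a ray, as slopes to the right and down, at radius r is drawn at 1 + k1 r^2 times it, then the intrinsics apply), "cam_to_world" (4x4, takes a point from camera to world coordinates). Camera axes: x right, y down, z forward; pixel columns grow to the right and rows downward; lengths in m; the calibration is good to about 2 mm. A picture is of the moment at which its call begins. There is no depth.
- workorder.finish_job(): hands the job in, once; it reports no verdict.
Trained networks look in the newest picture that a camera, given by its name, has taken for a name from the list of things; names that differ only in an ending like _2 or _b are one class to them, and where a whole thing is asked for, a point or a joint stands for the part that bears it (a point fixed in the world has none). Each returns a list of dicts, best first, with "score" (0 to 1); they miss things now and then, are a little off and sometimes report something else, mostly with a low value. They report only what shows in the picture. A call takes as long as a camera call.
- vision.cut_out(query, camera): "region" (400x640 bool, what is visible of it) and "pixel" ([column, row] in pixels, amid what is visible of it).
The state is a dict: "time_s": time; "joint_positions": joint angles; "joint_velocities": joint speeds; "tau": joint torques, N m; "tool_pos": TCP position; "orientation": TCP orientation; "wrist_force": force on the tool from outside, world axes, zero at the start; "ft_torque": the same for the moment, N m; "opening": opening from 0.0 (shut) to 1.0 (fully open).
Only numpy, scipy, OpenCV 4.12 (cv2) and the standard library are available. Lean on these libraries where they do the work, as an engineer would, in place of code of your own. Each camera call takes 0.05 s, during which the arm holds its last target. There are 200 camera calls.

TASK

Throw the charger's lever from the red notch to the green one and push each battery pack out of its bay by pressing that bay's orange ejector knob fully forward. Pack all the packs upright in one row, across the green tray, down on its floor. Leave the lever back in the red notch, never going past it to the blue, and leave the timer and the round tin where they are.

Things in the scene. Friction and masses are not known exactly. Their poses are not given: they have to be found in the camera images.
- charger: four-bay battery charger, fixed, 210 mm wide (y). Origin on the table below the middle of the bay mouths; its -x is its front (to the robot), +y its left. Bays 1 to 4 at y = +75, +25, -25, -75 mm, 43 mm wide, from the mouth x = 0 back to the pusher at x = +34 mm; floor 14 mm above the table. A clear cover (top 57 mm above the table) roofs them: no pack can be lifted out of its bay
- apron (a point): point on the charger's flat apron 30 mm before the mouths, 14 mm above the table, level with the bay floors; axes as the charger's. The apron ends in a 6 mm high lip at charger x = -58 mm. A fully pressed ejector leaves its pack standing before its bay, back at charger x = -16 mm or a little farther; grip it from above across its length. Take it away before ejecting the next: neighbours would stand 12 mm apart
- gate (a joint): drop of the steel gate bar across all bay mouths, m: 0 = up, 10 mm above the bay floor, holding the packs (lever red); 0.014 = sunk below the floor (lever green); -0.014 = raised (blue). Driven by the lever alone
- lever_pivot (a point): pivot of the lever on the right end of the charger, 34 mm above the table; it turns about the charger's y axis; axes as the charger's
- lever_knob (a point): centre of the lever's black knob, a disc 18 mm across and 14 mm thick with its flat faces to the charger's +y and -y, 50 mm from the pivot, straight above it in red. Pinch it from above by the flat faces; it may turn between the fingers
- lever (a joint): lever angle, rad: 0 in the middle, red notch (upright, locked, start), +0.5 in the green (release), -0.5 in the blue (gate raised for transport). Grows as the knob swings back, away from the robot (+x of the charger). A sprung detent pulls it into each notch from within about 0.2 rad; about 1 to 4 N at the knob to leave one
- ejector_1 (a joint): ejector slide of bay 1, m: 0 at rest (at the back), 0.050 fully pressed, growing as its knob is pushed toward the charger's front (-x). Spring loaded: about 2.4 N at the start, 8.4 N at the end; springs back when let go
- ejector_2 (a joint): ejector slide of bay 2, m: 0 at rest (at the back), 0.050 fully pressed, growing as its knob is pushed toward the charger's front (-x). Spring loaded: about 2.4 N at the start, 8.4 N at the end; springs back when let go
- ejector_3 (a joint): ejector slide of bay 3, m: 0 at rest (at the back), 0.050 fully pressed, growing as its knob is pushed toward the charger's front (-x). Spring loaded: about 2.4 N at the start, 8.4 N at the end; springs back when let go
- ejector_4 (a joint): ejector slide of bay 4, m: 0 at rest (at the back), 0.050 fully pressed, growing as its knob is pushed toward the charger's front (-x). Spring loaded: about 2.4 N at the start, 8.4 N at the end; springs back when let go
- knob_1 (a point): centre of the top of the orange ejector knob of bay 1, 81 mm above the table. The knob is 14 mm deep (x), 18 mm wide (y), 22 mm tall, just above the clear cover (top 57 mm above the table); behind it (+x) the space down to that height is free for closed fingers. Axes as the charger's
- knob_2 (a point): centre of the top of the orange ejector knob of bay 2, 81 mm above the table. The knob is 14 mm deep (x), 18 mm wide (y), 22 mm tall, just above the clear cover (top 57 mm above the table); behind it (+x) the space down to that height is free for closed fingers. Axes as the charger's
- knob_3 (a point): centre of the top of the orange ejector knob of bay 3, 81 mm above the table. The knob is 14 mm deep (x), 18 mm wide (y), 22 mm tall, just above the clear cover (top 57 mm above the table); behind it (+x) the space down to that height is free for closed fingers. Axes as the charger's
- knob_4 (a point): centre of the top of the orange ejector knob of bay 4, 81 mm above the table. The knob is 14 mm deep (x), 18 mm wide (y), 22 mm tall, just above the clear cover (top 57 mm above the table); behind it (+x) the space down to that height is free for closed fingers. Axes as the charger's
- pack_a: battery pack, upright black block with rounded edges, 38 mm long (its y), 36 mm tall, 22 mm thick (its x), blue band and top panel, two brass contacts on top; about 100 g, its weight low down; origin at the centre of its underside, z up. At the start in one of the charger's four bays, its axes along the charger's; None if absent
- pack_b: battery pack, upright black block with rounded edges, 38 mm long (its y), 36 mm tall, 30 mm thick (its x), yellow band and top panel, two brass contacts on top; about 100 g, its weight low down; origin at the centre of its underside, z up. At the start in one of the charger's four bays, its axes along the charger's; None if absent
- pack_c: battery pack, upright black block with rounded edges, 38 mm long (its y), 36 mm tall, 22 mm thick (its x), blue band and top panel, two brass contacts on top; about 100 g, its weight low down; origin at the centre of its underside, z up. At the start in one of the charger's four bays, its axes along the charger's; None if absent
- pack_d: battery pack, upright black block with rounded edges, 38 mm long (its y), 36 mm tall, 30 mm thick (its x), yellow band and top panel, two brass contacts on top; about 100 g, its weight low down; origin at the centre of its underside, z up. At the start in one of the charger's four bays, its axes along the charger's; None if absent
- tray: green open tray, fixed; origin under its centre. Outside 122 (x) x 54 (y) x 16 mm tall; inside 114 x 46 mm, floor 4 mm above the table. Packs go in one row along its x, their length across it (their x along the tray's x, either way round); all four take 104 mm. Grip a pack by its upper half across its length, so that the fingers stay above the tray's walls
- timer: white kitchen timer with red dial, 69 mm wide, 50 mm tall; bystander, origin under its centre
- round_tin: small round open tin, 71 mm wide, 32 mm tall; bystander, origin under its centre

How it is judged:
On the way, in this order (a step that is already met when the one before it is completed fails the run):
1. the lever is in the green notch, the charger's packs still in their bays (value of joint lever between 0.38 and 0.62 rad and x of each of pack_a, pack_b, pack_c, pack_d in the frame of charger above -0.015 m), for 0.2 s.
2. an ejector slide is pressed fully forward (value of joint any of ejector_1, ejector_2, ejector_3, ejector_4 above 0.044 m).
3. every pack is out of its bay (x of each of pack_a, pack_b, pack_c, pack_d in the frame of charger below -0.02 m), for 0.1 s.
At the end, for the whole second after the job is handed in: every pack present stands upright (within 0.12 rad) and still on the tray's floor (within 4 mm of height), inside its walls, its length across the row (within 0.3 rad); the lever is within 0.13 rad of the red notch (x of pack_a in the frame of tray between -0.048 and 0.048 m and y of pack_a in the frame of tray between -0.007 and 0.007 m and z of pack_a in the frame of tray between -0.001 and 0.008 m and angle between each of pack_a, pack_b, pack_c, pack_d's own z axis and vertical below 0.12 rad and linear speed of each of pack_a, pack_b, pack_c, pack_d below 0.02 m/s and angle between the x axis of each of pack_a, pack_b, pack_c, pack_d and the x axis of tray, either way round below 0.3 rad and x of pack_b in the frame of tray between -0.044 and 0.044 m and y of pack_b in the frame of tray between -0.007 and 0.007 m and z of pack_b in the frame of tray between -0.001 and 0.008 m and x of pack_c in the frame of tray between -0.048 and 0.048 m and y of pack_c in the frame of tray between -0.007 and 0.007 m and z of pack_c in the frame of tray between -0.001 and 0.008 m and x of pack_d in the frame of tray between -0.044 and 0.044 m and y of pack_d in the frame of tray between -0.007 and 0.007 m and z of pack_d in the frame of tray between -0.001 and 0.008 m and value of joint lever between -0.13 and 0.13 rad); the robot touches nothing.
It fails at once if the lever is thrown to the blue notch (value of joint lever below -0.35 rad).
It fails at once if the timer is moved by more than 3 cm (distance of timer from where it was at the start of the episode above 0.03 m).
It fails at once if the round tin is moved by more than 3 cm (distance of round_tin from where it was at the start of the episode above 0.03 m).
Of pack_a, pack_b, pack_c, pack_d only 3 to 4 are there at a start; the rules pass over those that are not, and their reading is None.
At some moment in a run one of pack_a, pack_b, pack_c, pack_d may be knocked a few centimetres aside while the robot is not near it.
It also fails if it takes over 210 s, if anything falls off the work surface, if the arm or the gripper's body presses on something with over 40 N, if the wrist force passes 120 N, or if a joint passes its speed limit or range.

## Working session

There is one attempt and no reset: what is moved stays moved. The work goes in short steps, Python scripts to look and compute and a shell command to move; the robot and the scene stay as the last step left them, time stands still between calls to the robot, and variables do not carry over. Pictures are saved under pics/ and viewed, about 12 in all and at most 16, crops included, and the job is handed in when it is done.

```bash
mkdir -p pics
cat > h.py <<'E'
import numpy as np, cv2
from workcell import sense, vision, workorder
def K(s):
    f=200/np.tan(np.radians(s["fov_y"])/2); return np.array([[f,0,s["cx"]],[0,f,s["cy"]],[0,0,1.]])
def ray(s,px):
    # distorted -> undistorted slopes (fixed point), world ray
    k=K(s); d=np.array([(px[0]-k[0,2])/k[0,0],(px[1]-k[1,2])/k[1,1]]); u=d.copy()
    for _ in range(50): u=d/(1+s["k1"]*(u@u))
    T=np.array(s["cam_to_world"]); return T[:3,3],T[:3,:3]@np.array([u[0],u[1],1])
def at_z(s,px,z):
    o,r=ray(s,px); return o+r*(z-o[2])/r[2]
def proj(s,P):
    T=np.array(s["cam_to_world"]); c=T[:3,:3].T@(np.array(P)-T[:3,3]); u=c[:2]/c[2]; u=u*(1+s["k1"]*(u@u)); k=K(s)
    return np.array([k[0,0]*u[0]+k[0,2],k[1,1]*u[1]+k[1,2]])
def tri(sp):
    A=np.zeros((3,3));b=np.zeros(3)
    for s,p in sp:
        o,r=ray(s,p);r=r/np.linalg.norm(r);M=np.eye(3)-np.outer(r,r);A+=M;b+=M@o
    return np.linalg.solve(A,b)
def snap(cam,name=None):
    s=vision.snapshot(cam)
    if name: cv2.imwrite(f"pics/{name}.png",s["image"])
    return s
E
python3 - <<'E'
from h import *
np.set_printoptions(precision=3,suppress=True)
S={}
for c in("scene","side"):
    s=S[c]=snap(c,c+"0"); print(c,np.array(s["cam_to_world"])[:3],s["fov_y"],s["k1"])
    for q,z in(("charger",.03),("tray",.01),("timer",.03),("round_tin",.02),("knob_1",.07),("lever_knob",.084),("pack_a",.05),("pack_b",.05)):
        for d in vision.cut_out(q,c)[:5]:
            print(q,round(d["score"],2),np.array(d["pixel"]),at_z(s,d["pixel"],z),d["region"].sum())
E
```

```text
scene [[ 0.897 -0.306  0.318  0.234]
 [-0.441 -0.629  0.641 -1.021]
 [ 0.004 -0.715 -0.699  0.792]] 50.02520239499015 -0.11395237407117761
charger 0.56 [304.3 202.4] [ 0.529 -0.32   0.03 ] 2308
tray 0.8 [241.3 220.5] [ 0.37  -0.291  0.01 ] 853
timer 0.89 [363.4 165.9] [ 0.733 -0.261  0.03 ] 439
timer 0.45 [305.9 199.1] [ 0.537 -0.311  0.03 ] 2252
knob_1 0.61 [318.1 204.6] [ 0.539 -0.377  0.07 ] 57
knob_1 0.45 [317.1 214.3] [ 0.524 -0.405  0.07 ] 36
side [[-0.221 -0.605  0.765 -0.152]
 [-0.975  0.124 -0.184 -0.184]
 [ 0.016 -0.787 -0.617  0.664]] 48.31858325082408 0.03362891569755718
charger 0.76 [315.  238.1] [ 0.505 -0.34   0.03 ] 5626
tray 0.88 [303.  296.4] [ 0.377 -0.289  0.01 ] 1828
tray 0.44 [303.7 237. ] [ 0.534 -0.322  0.01 ] 374
timer 0.9 [255.5 183.3] [ 0.721 -0.242  0.03 ] 621
timer 0.71 [324.4 209.3] [ 0.593 -0.382  0.03 ] 121
round_tin 0.6 [399.  283.4] [ 0.362 -0.471  0.02 ] 989
round_tin 0.21 [256.  181.7] [ 0.742 -0.245  0.02 ] 600
knob_1 0.53 [326.1 208.2] [ 0.548 -0.373  0.07 ] 102
knob_1 0.52 [304.  204.8] [ 0.569 -0.33   0.07 ] 99
knob_1 0.42 [347.8 216.3] [ 0.514 -0.411  0.07 ] 111
lever_knob 0.51 [370.2 228.8] [ 0.453 -0.438  0.084] 168
pack_a 0.66 [319.1 232.4] [ 0.499 -0.347  0.05 ] 214
pack_a 0.66 [340.4 234.9] [ 0.483 -0.388  0.05 ] 229
pack_a 0.64 [274.7 217.6] [ 0.563 -0.266  0.05 ] 215
pack_a 0.47 [297.1 221.5] [ 0.542 -0.31   0.05 ] 224
pack_b 0.66 [319.1 232.4] [ 0.499 -0.347  0.05 ] 214
pack_b 0.66 [340.4 234.9] [ 0.483 -0.388  0.05 ] 229
pack_b 0.64 [274.7 217.6] [ 0.563 -0.266  0.05 ] 215
pack_b 0.47 [297.1 221.5] [ 0.542 -0.31   0.05 ] 224
```

Run:
```python
from h import *
a=cv2.imread("pics/side0.png")[150:350,200:460]; cv2.imwrite("pics/v1.png",cv2.resize(a,None,fx=3,fy=3,interpolation=cv2.INTER_CUBIC))
a=cv2.imread("pics/scene0.png")[120:300,180:440]; cv2.imwrite("pics/v2.png",cv2.resize(a,None,fx=3,fy=3,interpolation=cv2.INTER_CUBIC))
```

```text
(no output)
```

View pics/v1.png

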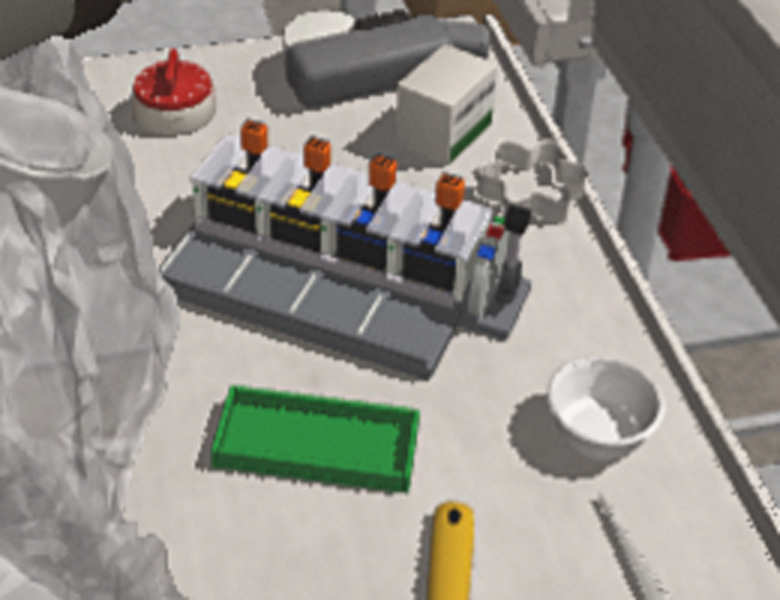

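View pics/v2.png

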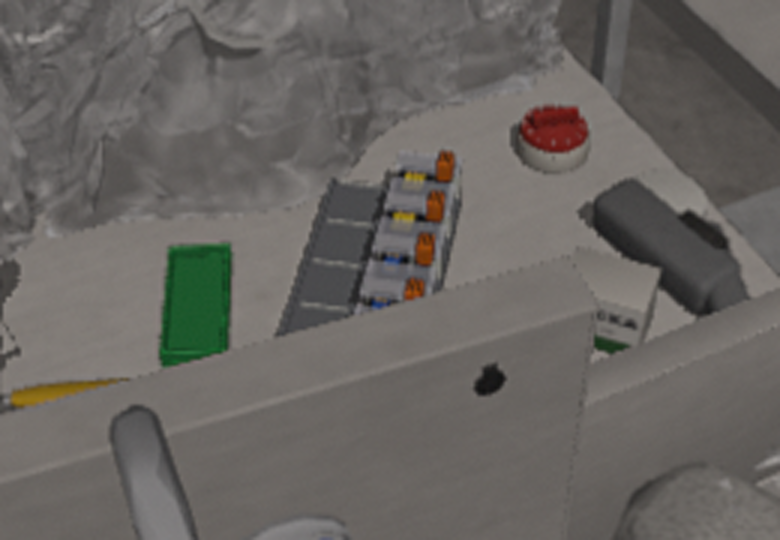

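Both pictures show four packs: bays 1 and 2 yellow, bays 3 and 4 blue. In v1 the knobs are at (254,135), (317,155), (382,172), (450,190), the lever knob at (517,219), the tray round (315,440) and the tin at (605,405).

Run:
```python
from h import *
np.set_printoptions(precision=3,suppress=True)
s=snap("side"); c=lambda x,y:(x/3+200-.33,y/3+150-.33)
for n,p,z in(("k1",(254,137),.07),("k2",(317,155),.07),("k3",(382,172),.07),("k4",(450,190),.07),("lev",(517,219),.084),("lipL",(165,277),.02),("lipR",(430,378),.0),("trayBL",(232,388),.016),("BR",(417,408),.016),("FR",(408,490),0),("FL",(213,466),0),("FRt",(410,478),.016),("FLt",(213,460),.016)):
    print(n,at_z(s,c(*p),z))
w=snap("wrist","w0"); T=np.array(w["cam_to_world"]); st=sense(); R=np.array(st["orientation"])
print(st["tool_pos"],R); print("cam in tool",R.T@(T[:3,3]-st["tool_pos"]),R.T@T[:3,:3],w["fov_y"])
for q in("charger","knob_1","lever_knob","tray","pack_a"):
  print(q,[(round(d["score"],2),d["pixel"]) for d in vision.cut_out(q,"wrist")])
```

```text
k1 [ 0.61  -0.295  0.07 ]
k2 [ 0.58  -0.335  0.07 ]
k3 [ 0.552 -0.376  0.07 ]
k4 [ 0.523 -0.418  0.07 ]
lev [ 0.47  -0.447  0.084]
lipL [ 0.53  -0.218  0.02 ]
lipR [ 0.42  -0.379  0.   ]
trayBL [ 0.424 -0.248  0.016]
BR [ 0.383 -0.359  0.016]
FR [ 0.336 -0.341  0.   ]
FL [ 0.378 -0.229 -0.   ]
FRt [ 0.332 -0.341  0.016]
FLt [ 0.37  -0.228  0.016]
[ 0.167 -0.524  0.253] [[ 0.     0.303 -0.953]
 [-0.    -0.953 -0.303]
 [-1.     0.     0.   ]]
cam in tool [-0.122  0.001 -0.073] [[ 0.001 -0.286  0.958]
 [ 1.     0.    -0.   ]
 [-0.     0.958  0.286]] 64.57611550292057
charger []
knob_1 []
lever_knob []
tray []
pack_a []
```

View pics/w0.png

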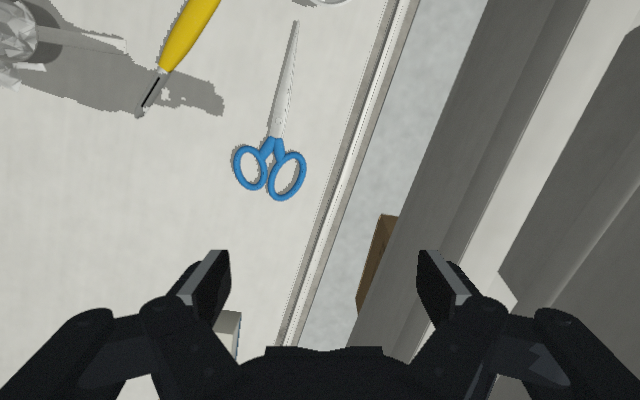

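The wrist view shows bare table with scissors at (270,150) and the table edge. The crinkled foil object on the left could be in the way, so I'm checking how high and how far out it reaches.

Run:
```python
from h import *
a=np.hstack([cv2.imread("pics/scene0.png"),cv2.imread("pics/side0.png")]);cv2.imwrite("pics/v3.png",cv2.resize(a,(800,250),interpolation=cv2.INTER_AREA))
np.set_printoptions(precision=3,suppress=True)
s=snap("scene"); c=lambda x,y:(x/3+180-.33,y/3+120-.33)
for p in((0,240),(150,220),(310,200),(350,170),(400,130),(560,60)):print(p,at_z(s,c(*p),0))
s=snap("side"); c=lambda x,y:(x/3+200-.33,y/3+150-.33)
for p in((90,60),(130,180),(180,320),(130,460),(180,590)):print(p,at_z(s,c(*p),0),at_z(s,c(*p),0.2))
```

```text
(0, 240) [ 0.246 -0.138  0.   ]
(150, 220) [ 0.375 -0.172  0.   ]
(310, 200) [ 0.514 -0.211  0.   ]
(350, 170) [ 0.562 -0.189  0.   ]
(400, 130) [ 0.629 -0.157  0.   ]
(560, 60) [ 0.824 -0.127  0.   ]
(90, 60) [ 0.836 -0.186  0.   ] [ 0.538 -0.186  0.2  ]
(130, 180) [ 0.665 -0.205  0.   ] [ 0.419 -0.199  0.2  ]
(180, 320) [ 0.506 -0.224  0.   ] [ 0.308 -0.212  0.2  ]
(130, 460) [ 0.393 -0.18  -0.   ] [ 0.229 -0.181  0.2  ]
(180, 590) [ 0.296 -0.198 -0.   ] [ 0.161 -0.194  0.2  ]
```

View pics/v3.png

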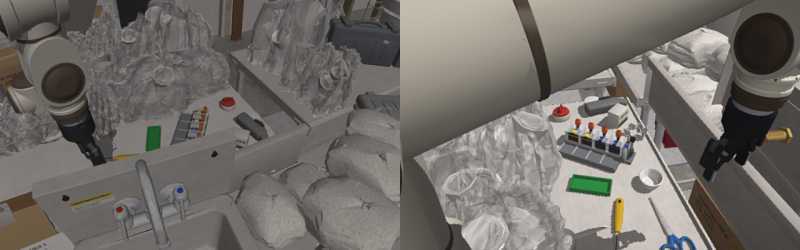

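The foil mass fills y > about -0.18, left of the charger. I'll approach from the open side, high up.

```bash
python3 -m jog '[{"dx":40,"dy":10,"dz":20,"twist":-0.1},{"dx":80,"dy":30,"dz":40,"twist":-0.22},{"dx":120,"dy":50,"dz":60,"twist":-0.35},{"dx":160,"dy":70,"dz":60,"twist":-0.48},{"dx":200,"dy":90,"dz":60,"twist":-0.6},{"dx":240,"dy":115,"dz":60,"twist":-0.72},{"dx":280,"dy":140,"dz":60,"twist":-0.84},{"dx":310,"dy":155,"dz":60,"twist":-0.92},{"dx":335,"dy":165,"dz":60,"twist":-0.92},{"dx":335,"dy":165,"dz":60,"twist":-0.92},{"dx":335,"dy":165,"dz":60,"twist":-0.92},{"dx":335,"dy":165,"dz":60,"twist":-0.92}]'
python3 - <<'E'
from h import *
w=snap("wrist","w1"); st=sense(); print(st["tool_pos"],st["joint_positions"])
for q in("charger","knob_1","lever_knob","tray","pack_a","pack_b","timer","round_tin"):
  print(q,[(round(d["score"],2),np.array(d["pixel"]).round(1)) for d in vision.cut_out(q,"wrist")])
a=snap("side")["image"]; b=np.hstack([w["image"],cv2.resize(snap("scene")["image"],(160,100))]) if 0 else w["image"]
cv2.imwrite("pics/v4.png",b); cv2.imwrite("pics/side1.png",a)
E
```

```text
time_s: 2.55
tool_pos: [0.5009, -0.3596, 0.3135]
orientation: [[-0.0, -0.575, -0.818], [-0.0, -0.818, 0.575], [-1.0, 0.0, -0.0]]
wrist_force: [-0.6, -0.3, -0.3]
opening: 1.001
[ 0.50078383 -0.35971848  0.3135739 ] [-6.22857875e-01  2.92717014e-01  5.33238070e-01  1.81107054e+00
 -1.21583719e-04  3.13192559e+00]
charger [(0.72, array([300.4, 154.6]))]
knob_1 [(0.77, array([356.6, 126.1])), (0.69, array([310.8, 123.4])), (0.6, array([220.1, 123.1]))]
lever_knob [(0.67, array([403.1, 144.4]))]
tray [(0.86, array([335.8, 246.5])), (0.37, array([266.8, 124.6]))]
pack_a [(0.75, array([354.9, 144. ])), (0.63, array([268.4, 143.3])), (0.59, array([300.8, 153. ])), (0.55, array([311.3, 143.7])), (0.5, array([314.1, 162.2])), (0.5, array([355.1, 124.4]))]
pack_b [(0.75, array([354.9, 144. ])), (0.63, array([268.4, 143.3])), (0.59, array([300.8, 153. ])), (0.55, array([311.3, 143.7])), (0.5, array([314.1, 162.2])), (0.5, array([355.1, 124.4]))]
timer [(0.85, array([133.7,  43.9])), (0.24, array([223.8, 122.8]))]
round_tin [(0.88, array([449.6, 197.6]))]
```

View pics/v4.png

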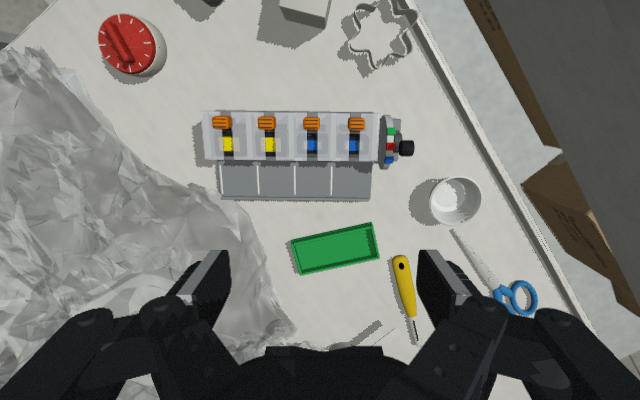

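The wrist view is well aligned: knobs at (222,122), (267,122), (311,123), (356,124), lever knob (406,148), tray (336,247), timer (130,42), tin (455,200). Joint 6 is at its limit, so I'll use the half-turned grasp. First I'll work out the poses.

```bash
cat >> h.py <<'E'
def orange(s):
    h=cv2.cvtColor(s["image"],cv2.COLOR_BGR2HSV); m=cv2.inRange(h,(5,150,100),(17,255,255))
    n,l,st,c=cv2.connectedComponentsWithStats(m); return [(c[i],st[i]) for i in range(1,n) if st[i][4]>40]
def green(s):
    h=cv2.cvtColor(s["image"],cv2.COLOR_BGR2HSV); m=cv2.inRange(h,(50,120,40),(80,255,255))
    n,l,st,c=cv2.connectedComponentsWithStats(m); i=1+np.argmax(st[1:,4]); return l==i
E
python3 - <<'E'
from h import *
from scipy.optimize import least_squares
np.set_printoptions(precision=4,suppress=True)
w=snap("wrist"); 
for c,st in orange(w): print("orange",c,st,at_z(w,c,.078))
for n,p,z in(("lipL",(221,199),.02),("lipR",(371,201),.02),("d1",(257.5,193),.014),("d2",(294.5,193.5),.014),("d3",(331.5,194),.014),("covL",(205,158),.057),("covR",(374,161),.057),("lev",(406,148),.09)):
    print(n,at_z(w,p,z))
m=green(w).astype(np.uint8); pts=np.argwhere(m)[:,::-1]
P=np.array([at_z(w,p,.016)[:2] for p in pts]); r=cv2.minAreaRect((P*1000).astype(np.float32)); print("tray",r)
# apron corners model fit: x,y,yaw from dividers (y=50,0,-50 ,unknown x), lip corners y=+-105? 
D=np.array([at_z(w,p,.014)[:2] for p in((257.5,193),(294.5,193.5),(331.5,194))]); d=D[0]-D[2]; print("len",np.hypot(*d),"yaw",np.arctan2(-d[0],d[1]))
E
```

```text
orange [222.1931 121.9528] [213 116  20  13 233] [ 0.6066 -0.2975  0.078 ]
orange [267.194  122.6617] [259 117  17  13 201] [ 0.5776 -0.3375  0.078 ]
orange [311.735 123.22 ] [304 117  16  14 200] [ 0.549  -0.3773  0.078 ]
orange [356.9676 123.7676] [349 118  17  13 185] [ 0.5198 -0.4178  0.078 ]
lipL [ 0.5359 -0.2121  0.02  ]
lipR [ 0.4152 -0.3791  0.02  ]
d1 [ 0.5132 -0.2564  0.014 ]
d2 [ 0.4832 -0.2979  0.014 ]
d3 [ 0.4532 -0.3394  0.014 ]
covL [ 0.5887 -0.2469  0.057 ]
covR [ 0.4689 -0.4114  0.057 ]
lev [ 0.469  -0.4467  0.09  ]
tray ((381.99072265625, -296.3848571777344), (121.04457092285156, 58.43667984008789), 68.47677612304688)
len 0.10250742050865343 yaw -0.6260747742203391
```

```bash
python3 -m jog '[{"twist":0.14},{"twist":0.28},{"twist":0.42},{"twist":0.56},{"twist":0.7},{"twist":0.84},{"twist":0.98},{"twist":1.12},{"twist":1.26},{"twist":1.4},{"twist":1.54},{"twist":1.68},{"twist":1.82},{"twist":1.96},{"twist":2.1},{"twist":2.24},{"twist":2.38},{"twist":2.52},{"twist":2.66},{"twist":2.8}]' 0.6; python3 -m jog '[{"twist":0.14},{"twist":0.28},{"twist":0.342},{"twist":0.342},{"twist":0.342}]'; python3 -c "
from workcell import sense;print(sense()['joint_positions'])"
```

```text
[-6.21538901e-01  2.93623456e-01  5.33836197e-01  1.81098478e+00
  5.01182889e-06  3.13242662e+00]invalid input
invalid input
```

```bash
python3 -m jog '[{"dx":0,"dy":0,"dz":0,"twist":0.14},{"dx":0,"dy":0,"dz":0,"twist":0.28},{"dx":0,"dy":0,"dz":0,"twist":0.42},{"dx":0,"dy":0,"dz":0,"twist":0.56},{"dx":0,"dy":0,"dz":0,"twist":0.7},{"dx":0,"dy":0,"dz":0,"twist":0.84},{"dx":0,"dy":0,"dz":0,"twist":0.98},{"dx":0,"dy":0,"dz":0,"twist":1.12},{"dx":0,"dy":0,"dz":0,"twist":1.26},{"dx":0,"dy":0,"dz":0,"twist":1.4},{"dx":0,"dy":0,"dz":0,"twist":1.54},{"dx":0,"dy":0,"dz":0,"twist":1.68},{"dx":0,"dy":0,"dz":0,"twist":1.82},{"dx":0,"dy":0,"dz":0,"twist":1.96},{"dx":0,"dy":0,"dz":0,"twist":2.1},{"dx":0,"dy":0,"dz":0,"twist":2.24},{"dx":0,"dy":0,"dz":0,"twist":2.38},{"dx":0,"dy":0,"dz":0,"twist":2.52},{"dx":0,"dy":0,"dz":0,"twist":2.66},{"dx":0,"dy":0,"dz":0,"twist":2.8}]' 0.6; python3 -m jog '[{"dx":0,"dy":-50,"dz":0,"twist":0.14},{"dx":-10,"dy":-80,"dz":-30,"twist":0.28},{"dx":-30,"dy":-85,"dz":-60,"twist":0.33},{"dx":-30,"dy":-85,"dz":-80,"twist":0.33},{"dx":-30,"dy":-85,"dz":-80,"twist":0.33},{"dx":-30,"dy":-85,"dz":-80,"twist":0.33}]'
python3 - <<'E'
from h import *
np.set_printoptions(precision=4,suppress=True)
w=snap("wrist","w2");st=sense();print(st["joint_positions"])
for c,t in orange(w): print("orange",c,t,at_z(w,c,.078))
for d in vision.cut_out("lever_knob","wrist"): print("lev",d["score"],d["pixel"],at_z(w,d["pixel"],.088))
E
```

```text
time_s: 5.1
tool_pos: [0.5017, -0.3591, 0.3132]
orientation: [[-0.0, 0.812, 0.583], [-0.0, 0.583, -0.812], [-1.0, -0.0, -0.0]]
wrist_force: [1.0, 0.2, 0.8]
opening: 0.599
time_s: 5.7
tool_pos: [0.4717, -0.444, 0.234]
orientation: [[0.0, 0.584, 0.812], [-0.0, 0.812, -0.584], [-1.0, 0.0, 0.0]]
wrist_force: [0.0, -0.4, 0.4]
opening: 0.601
[-0.7548  0.3253  0.4182  1.662   0.     -0.1313]
orange [375.8454 205.8969] [366 198  21  18 291] [ 0.5166 -0.417   0.078 ]
orange [428.4878 205.9695] [418 198  24  18 328] [ 0.545  -0.3776  0.078 ]
orange [481.3677 205.9777] [469 198  27  18 359] [ 0.5735 -0.3381  0.078 ]
orange [534.6757 206.0098] [521 198  31  18 407] [ 0.602  -0.2984  0.078 ]
lev 0.65 [319.6, 177.6] [ 0.4625 -0.4419  0.088 ]
lev 0.49 [593.7, 256.7] [ 0.6728 -0.2794  0.088 ]
```

View pics/w2.png

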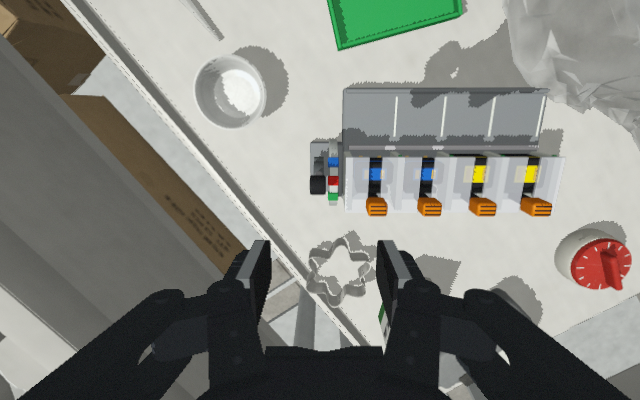

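The w2 picture, seen from the robot side, shows the lever's black knob at (318,184), the orange knobs in a level row at y=206, the timer at (600,262) and the tin at (230,90). Next I'll triangulate the lever knob.

```bash
cat >> h.py <<'E'
yaw=-0.624; ex=np.array([np.cos(yaw),np.sin(yaw)]); ey=np.array([-ex[1],ex[0]]); O=.619*ex+.038*ey
def ch(p): p=np.array(p)[:2]-O; return np.array([p@ex,p@ey])*1000
def wo(x,y): return O+(x*ex+y*ey)/1000
E
python3 - <<'E'
from h import *
np.set_printoptions(precision=4,suppress=True)
w=snap("wrist"); g=cv2.cvtColor(w["image"],cv2.COLOR_BGR2GRAY)
m=(g[165:200,300:330]<60).astype(np.uint8); n,l,st,c=cv2.connectedComponentsWithStats(m); print(st[1:],c[1:]+[300,165])
w1=cv2.imread("pics/w1.png",0)[135:165,392:420]; n,l,st,c1=cv2.connectedComponentsWithStats((w1<60).astype(np.uint8)); print(st[1:],c1[1:]+[392,135])
for z in(.08,.084,.088): print(z,ch(at_z(w,(318,184.5),z)))
T=sense(); print("tcp",ch(T["tool_pos"]),wo(22,-126))
E
```

```text
[[ 28   0   1   1   1]
 [ 10   9  15  19 279]
 [ 28  10   2   8  14]] [[328.     165.    ]
 [317.0968 183.0179]
 [328.5    178.1429]]
[[  2   0   1   7   7]
 [  0   5  22  16 260]
 [  0  22   1   3   3]] [[394.     138.    ]
 [403.8885 147.7038]
 [392.     158.    ]]
0.08 [  24.1554 -127.8069]
0.084 [  23.0935 -127.7396]
0.088 [  22.0315 -127.6722]
tcp [  23.8892 -122.4546] [ 0.4688 -0.4459]
```

```bash
python3 -m jog '[{"dx":-4,"dy":-3,"dz":-40,"twist":0},{"dx":-4,"dy":-3,"dz":-80,"twist":0},{"dx":-4,"dy":-3,"dz":-110,"twist":0},{"dx":-4,"dy":-3,"dz":-130,"twist":0},{"dx":-4,"dy":-3,"dz":-143,"twist":0},{"dx":-4,"dy":-3,"dz":-143,"twist":0},{"dx":-4,"dy":-3,"dz":-143,"twist":0}]' 0.42 30; python3 -m jog '[{"dx":0,"dy":0,"dz":0,"twist":0},{"dx":0,"dy":0,"dz":0,"twist":0},{"dx":0,"dy":0,"dz":0,"twist":0},{"dx":0,"dy":0,"dz":0,"twist":0},{"dx":0,"dy":0,"dz":0,"twist":0},{"dx":0,"dy":0,"dz":0,"twist":0}]' 0
```

```text
time_s: 6.55
tool_pos: [0.4682, -0.4475, 0.0917]
orientation: [[0.001, 0.584, 0.812], [-0.001, 0.812, -0.584], [-1.0, -0.0, 0.002]]
wrist_force: [0.1, -0.4, -0.5]
opening: 0.419
time_s: 7.15
tool_pos: [0.4682, -0.4478, 0.0921]
orientation: [[0.002, 0.584, 0.812], [-0.002, 0.812, -0.584], [-1.0, -0.001, 0.003]]
wrist_force: [0.0, -0.1, 6.2]
opening: 0.155
```

```bash
python3 -m jog '[{"dx":3.3,"dy":-2.4,"dz":0,"twist":0},{"dx":6.6,"dy":-4.8,"dz":-0.5,"twist":0},{"dx":10,"dy":-7.2,"dz":-1.5,"twist":0},{"dx":14,"dy":-10,"dz":-3,"twist":0},{"dx":17,"dy":-12.2,"dz":-4.5,"twist":0},{"dx":20,"dy":-14.4,"dz":-6,"twist":0},{"dx":20,"dy":-14.4,"dz":-6,"twist":0},{"dx":20,"dy":-14.4,"dz":-6,"twist":0},{"dx":20,"dy":-14.4,"dz":-6,"twist":0}]'; python3 -m jog '[{"dx":0,"dy":0,"dz":0,"twist":0},{"dx":0,"dy":0,"dz":0,"twist":0},{"dx":0,"dy":0,"dz":0,"twist":0}]' 0.42;  python3 -m jog '[{"dx":0,"dy":0,"dz":30,"twist":0},{"dx":0,"dy":0,"dz":70,"twist":0},{"dx":-20,"dy":10,"dz":110,"twist":0},{"dx":-20,"dy":10,"dz":120,"twist":0},{"dx":-20,"dy":10,"dz":120,"twist":0}]'
python3 - <<'E'
from h import *
w=snap("wrist","w3"); cv2.imwrite("pics/v5.png",cv2.resize(w["image"][60:280,240:600],None,fx=2,fy=2,interpolation=cv2.INTER_CUBIC))
print(ch(sense()["tool_pos"]))
E
```

```text
time_s: 8.05
tool_pos: [0.4878, -0.462, 0.0854]
orientation: [[0.001, 0.584, 0.812], [-0.001, 0.812, -0.584], [-1.0, -0.0, 0.002]]
wrist_force: [-1.6, -0.4, 6.0]
opening: 0.156
time_s: 8.35
tool_pos: [0.4875, -0.4613, 0.0839]
orientation: [[-0.0, 0.584, 0.812], [0.001, 0.812, -0.584], [-1.0, 0.0, -0.001]]
wrist_force: [0.1, -0.0, 1.0]
opening: 0.419
time_s: 8.85
tool_pos: [0.4681, -0.452, 0.2065]
orientation: [[0.003, 0.584, 0.812], [-0.003, 0.812, -0.584], [-1.0, -0.0, 0.004]]
wrist_force: [0.1, 0.7, -0.1]
opening: 0.422
[  24.66416083 -131.19038155]
```

View pics/v5.png

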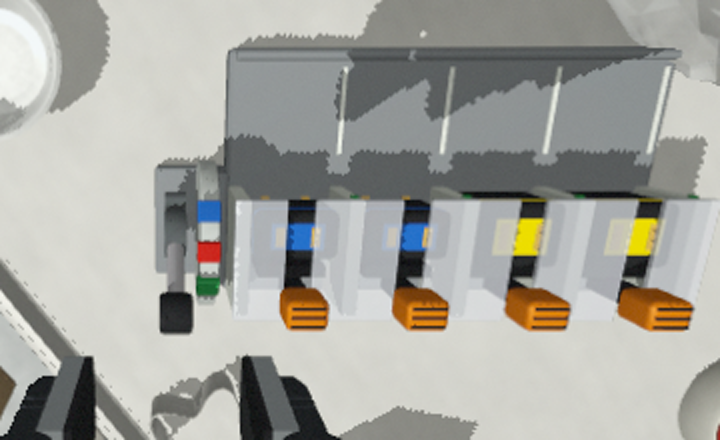

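The lever is in the green notch (knob at (177,313), past the green mark), the gate is sunk and all packs are still in. Next I'll move behind knob 1.

```bash
python3 -m jog '[{"dx":40,"dy":20,"dz":0,"twist":0},{"dx":75,"dy":50,"dz":0,"twist":0},{"dx":110,"dy":85,"dz":0,"twist":0},{"dx":140,"dy":115,"dz":-10,"twist":0},{"dx":162,"dy":137,"dz":-30,"twist":0},{"dx":162,"dy":137,"dz":-70,"twist":0},{"dx":162,"dy":137,"dz":-100,"twist":0},{"dx":162,"dy":137,"dz":-120,"twist":0},{"dx":162,"dy":137,"dz":-120,"twist":0},{"dx":162,"dy":137,"dz":-120,"twist":0}]' 0
python3 - <<'E'
from h import *
w=snap("wrist","w4"); cv2.imwrite("pics/v6.png",cv2.resize(w["image"],(512,320),interpolation=cv2.INTER_AREA))
s=sense();print(ch(s["tool_pos"]),s["tool_pos"][2])
for c,t in orange(w): print(c,t,ch(at_z(w,c,.08)))
E
```

```text
time_s: 9.9
tool_pos: [0.6292, -0.3142, 0.0829]
orientation: [[-0.002, 0.584, 0.812], [0.001, 0.812, -0.584], [-1.0, -0.0, -0.003]]
wrist_force: [-0.5, 0.6, 0.8]
opening: 0.0
[75.89239402 74.64521146] 0.08441084861044919
[  7.7607362  196.30368098] [  0 186  22  32 326] [ 40.1593925  -54.40033934]
[101.82371295 204.11908476] [  66  186   69   40 1923] [ 43.51235098 -17.22980684]
[215.80952381 204.00529101] [ 188  186   53   40 1512] [43.46289347 29.57106801]
[328.92192691 203.48089701] [ 309  186   42   39 1204] [43.22487055 76.35763422]
```

View pics/v6.png

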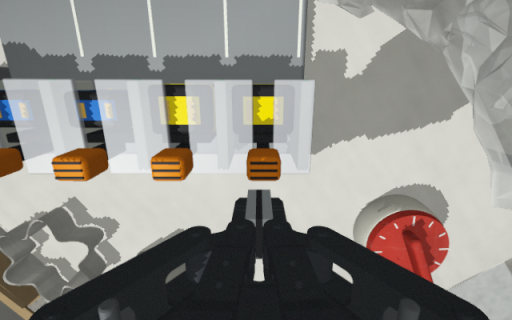

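The fingers are squarely behind knob 1 (picture (263,165)). Pressing now.

```bash
python3 -m jog '[{"dx":-5,"dy":3.6,"dz":2,"twist":0},{"dx":-10,"dy":7.2,"dz":2,"twist":0},{"dx":-14,"dy":10.1,"dz":2,"twist":0},{"dx":-18,"dy":13,"dz":2,"twist":0},{"dx":-22,"dy":15.8,"dz":2,"twist":0},{"dx":-26,"dy":18.7,"dz":2,"twist":0},{"dx":-30,"dy":21.6,"dz":2,"twist":0},{"dx":-34,"dy":24.5,"dz":2,"twist":0},{"dx":-38,"dy":27.4,"dz":2,"twist":0},{"dx":-42,"dy":30.2,"dz":2,"twist":0},{"dx":-45,"dy":32.4,"dz":2,"twist":0},{"dx":-47,"dy":33.8,"dz":2,"twist":0},{"dx":-48,"dy":34.6,"dz":2,"twist":0},{"dx":-48,"dy":34.6,"dz":2,"twist":0},{"dx":-48,"dy":34.6,"dz":2,"twist":0}]'; python3 -c "
from h import *
s=sense();print(ch(s['tool_pos']),s['wrist_force'])
w=snap('wrist','w5')
for c,t in orange(w): print(c,t,ch(at_z(w,c,.08)))
"
```

```text
time_s: 11.45
tool_pos: [0.5826, -0.2806, 0.0876]
orientation: [[0.003, 0.584, 0.812], [-0.002, 0.812, -0.584], [-1.0, 0.0, 0.004]]
wrist_force: [5.8, -5.0, 4.4]
opening: 0.0
[17.76629329 74.65574883] [ 5.8358464  -5.03132707  4.35491705]
[328.49101796 221.97519247] [ 309  205   40   39 1169] [-4.1685801  76.36301917]
[ 27.94403444 309.07380074] [   0  288   62   45 1626] [ 39.75993695 -65.29927755]
[130.55721097 308.46901073] [ 101  288   57   44 1678] [ 39.75846631 -17.34050978]
```

```bash
python3 -m jog '[{"dx":-1.6,"dy":1.2,"dz":0,"twist":0},{"dx":-3.2,"dy":2.4,"dz":0,"twist":0},{"dx":-3.2,"dy":2.4,"dz":0,"twist":0},{"dx":-3.2,"dy":2.4,"dz":0,"twist":0}]'; python3 -c "
from h import *
s=sense();print(ch(s['tool_pos']))
w=snap('wrist','w6')
for c,t in orange(w): print(c,t,ch(at_z(w,c,.08)))
"
```

```text
time_s: 11.9
tool_pos: [0.5796, -0.2785, 0.0876]
orientation: [[0.004, 0.584, 0.811], [-0.003, 0.812, -0.584], [-1.0, 0.0, 0.005]]
wrist_force: [7.8, -6.1, 1.8]
opening: 0.002
[14.08954309 74.69244405]
[328.46095076 222.0959253 ] [ 309  205   40   39 1178] [-7.79890334 76.36595287]
[ 30.10430564 315.1164342 ] [   0  295   64   45 1649] [ 39.46065087 -65.22240101]
[131.80711272 314.79264617] [ 103  294   56   44 1659] [ 39.63019291 -17.3810701 ]
[226.4047619  333.66666667] [220 332  13   4  42] [50.71031314 26.71640453]
```

```bash
python3 -m jog '[{"dx":12,"dy":-9,"dz":0,"twist":0},{"dx":27,"dy":-19,"dz":0,"twist":0},{"dx":42,"dy":-30,"dz":0,"twist":0},{"dx":52,"dy":-37,"dz":0,"twist":0},{"dx":52,"dy":-37,"dz":40,"twist":0},{"dx":40,"dy":-30,"dz":80,"twist":0},{"dx":10,"dy":-8,"dz":100,"twist":0},{"dx":-20,"dy":14,"dz":100,"twist":0},{"dx":-36,"dy":26,"dz":100,"twist":0},{"dx":-36,"dy":26,"dz":100,"twist":0},{"dx":-36,"dy":26,"dz":100,"twist":0}]' 0.62
python3 - <<'E'
from h import *
w=snap("wrist","w7"); s=sense();print(ch(s["tool_pos"]),s["tool_pos"][2])
for d in vision.cut_out("pack_b","wrist"): print(d["score"],d["pixel"],ch(at_z(w,d["pixel"],.05)))
E
```

```text
time_s: 13.05
tool_pos: [0.5421, -0.2513, 0.1865]
orientation: [[0.0, 0.584, 0.812], [0.0, 0.812, -0.584], [-1.0, 0.0, 0.0]]
wrist_force: [0.5, -0.4, -0.4]
opening: 0.616
[-31.78294132  74.81285451] 0.1861365836846427
0.95 [215.9, 230.5] [  4.59912008 -20.03566465]
0.77 [269.8, 228.2] [ 2.43595345 27.39554576]
0.62 [155.6, 232.5] [  6.4557224  -73.04639901]
0.56 [324.8, 191.3] [-31.2763254   75.61924569]
```

View pics/w7.png

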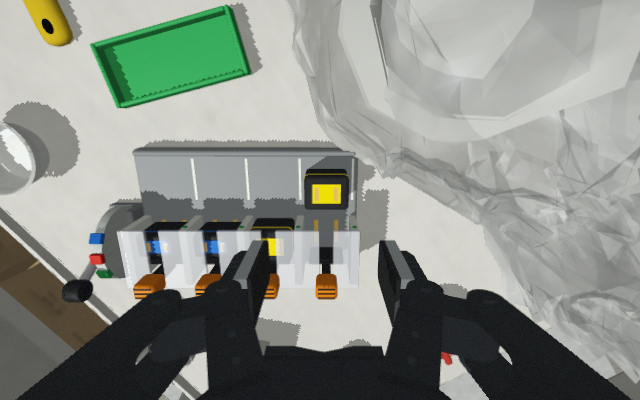

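The pack from bay 1 stands on the apron at (326,193), upright between the fingers. The tray is at (175,57). Descending and gripping.

```bash
python3 -m jog '[{"dx":0,"dy":0,"dz":-40,"twist":0},{"dx":0,"dy":0,"dz":-75,"twist":0},{"dx":0,"dy":0,"dz":-100,"twist":0},{"dx":0,"dy":0,"dz":-120,"twist":0},{"dx":0,"dy":0,"dz":-132,"twist":0},{"dx":0,"dy":0,"dz":-138,"twist":0},{"dx":0,"dy":0,"dz":-138,"twist":0},{"dx":0,"dy":0,"dz":-138,"twist":0}]' 0.62 30; python3 -m jog '[{"dx":0,"dy":0,"dz":0,"twist":0},{"dx":0,"dy":0,"dz":0,"twist":0},{"dx":0,"dy":0,"dz":0,"twist":0},{"dx":0,"dy":0,"dz":0,"twist":0}]' 0.3; python3 -m jog '[{"dx":0,"dy":0,"dz":15,"twist":0},{"dx":0,"dy":0,"dz":45,"twist":0},{"dx":0,"dy":0,"dz":80,"twist":0},{"dx":0,"dy":0,"dz":80,"twist":0}]'
python3 - <<'E'
from h import *
w=snap("wrist","w8"); s=sense();print(ch(s["tool_pos"]),s["tool_pos"])
for d in vision.cut_out("pack_b","wrist"): print(d["score"],d["pixel"],ch(at_z(w,d["pixel"],.05)))
m=green(w); P=np.array([at_z(w,p,.016)[:2] for p in np.argwhere(m)[:,::-1]]); print(cv2.minAreaRect((P*1000).astype(np.float32)))
c,_=cv2.findContours(m.astype(np.uint8),0,1); a=cv2.approxPolyDP(max(c,key=len),4,True)[:,0]; print([(p.tolist(),(at_z(w,p,.016)[:2]*1000).round(1)) for p in a])
E
```

```text
time_s: 13.95
tool_pos: [0.543, -0.2518, 0.0492]
orientation: [[0.001, 0.584, 0.812], [-0.001, 0.812, -0.584], [-1.0, 0.0, 0.001]]
wrist_force: [-0.3, -0.0, 0.1]
opening: 0.619
time_s: 14.35
tool_pos: [0.5431, -0.2518, 0.0497]
orientation: [[0.002, 0.584, 0.812], [-0.001, 0.812, -0.584], [-1.0, 0.001, 0.002]]
wrist_force: [0.0, 0.1, 6.4]
opening: 0.437
time_s: 14.75
tool_pos: [0.5442, -0.2524, 0.1344]
orientation: [[0.007, 0.584, 0.812], [-0.003, 0.812, -0.584], [-1.0, 0.001, 0.007]]
wrist_force: [0.5, -0.8, 0.2]
opening: 0.44
[-30.56017476  75.02357563] [ 0.54358515 -0.25209313  0.13177282]
0.9 [119.6, 253.9] [  3.51040622 -71.08338164]
0.85 [249.9, 246.5] [-2.1069332  22.33358674]
0.84 [190.8, 253.9] [  3.66008221 -20.40308452]
0.56 [323.8, 262.1] [10.41968779 75.09978372]
((380.6706237792969, -294.21759033203125), (124.62126159667969, 55.551597595214844), 68.2696762084961)
[([32, 25], array([ 332.5, -341.5])), ([70, 104], array([ 381.3, -360.7])), ([234, 63], array([ 428.9, -246.8])), ([215, 0], array([ 392.3, -231.8])), ([117, 0], array([ 354.9, -284.4]))]
```

```bash
python3 -m jog '[{"dx":-10,"dy":-20,"dz":30,"twist":0},{"dx":-25,"dy":-45,"dz":60,"twist":0.14},{"dx":-45,"dy":-65,"dz":68,"twist":0.28},{"dx":-65,"dy":-75,"dz":68,"twist":0.42},{"dx":-85,"dy":-80,"dz":68,"twist":0.56},{"dx":-100,"dy":-80,"dz":68,"twist":0.7},{"dx":-115,"dy":-80,"dz":68,"twist":0.84},{"dx":-130,"dy":-75,"dz":68,"twist":0.98},{"dx":-145,"dy":-70,"dz":68,"twist":1.12},{"dx":-150,"dy":-60,"dz":68,"twist":1.26},{"dx":-155,"dy":-50,"dz":60,"twist":1.4},{"dx":-160,"dy":-42,"dz":50,"twist":1.54},{"dx":-163,"dy":-42,"dz":40,"twist":1.68},{"dx":-163,"dy":-42,"dz":30,"twist":1.816},{"dx":-163,"dy":-42,"dz":30,"twist":1.816},{"dx":-163,"dy":-42,"dz":30,"twist":1.816}]'
python3 - <<'E'
from h import *
w8=cv2.imread("pics/w8.png")
w=snap("wrist","w9"); s=sense();print(s["tool_pos"],s["joint_positions"])
R=np.array(s["orientation"]);tp=np.array(s["tool_pos"])
for d in vision.cut_out("pack_b","wrist"):
    p=at_z(w,d["pixel"],tp[2]+.003); print(d["score"],d["pixel"],(R.T@(p-tp)*1000).round(1))
m=green(w);c,_=cv2.findContours(m.astype(np.uint8),0,1); a=cv2.approxPolyDP(max(c,key=len),4,True)[:,0]; print([(p.tolist(),(at_z(w,p,.016)[:2]*1000).round(1)) for p in a])
E
```

```text
time_s: 16.45
tool_pos: [0.3791, -0.2933, 0.1577]
orientation: [[-0.001, -0.928, 0.373], [0.001, 0.373, 0.928], [-1.0, 0.001, 0.0]]
wrist_force: [0.1, 0.7, -0.5]
opening: 0.442
[ 0.37931369 -0.29347488  0.15820852] [-6.58491911e-01 -9.54547821e-02 -1.89309254e-01  1.47760573e+00
 -9.60448289e-06 -1.84695264e+00]
0.7 [127.4, 253.2] [ -3.1 -80.2 -13.4]
0.6 [137.2, 129.7] [ -3.1 -67.8 -63.2]
0.59 [130.1, 191.8] [ -3.1 -74.5 -39.6]
0.58 [322.5, 267.3] [-3.  -0.2 -6.7]
[([292, 114], array([ 379. , -361.1])), ([294, 220], array([ 413.8, -276.7])), ([353, 220], array([ 365.2, -257.1])), ([354, 114], array([ 332.6, -342.5]))]
```

View pics/w9.png

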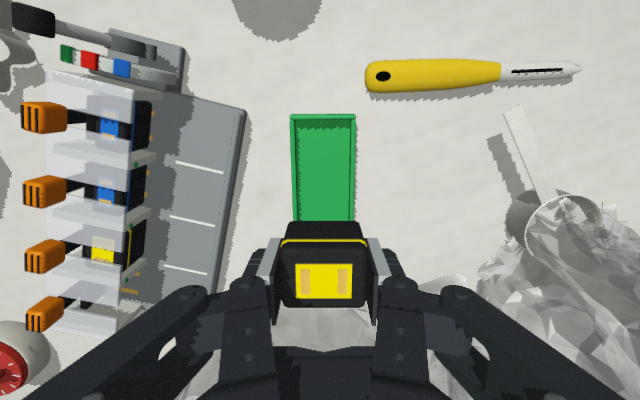

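The pack is held square over the tray, whose edges run vertically at columns 292 and 354. The foil lies to the right and below. I'll move toward the +x end and lower in stages.

```bash
python3 -m jog '[{"dx":6,"dy":15,"dz":0,"twist":0},{"dx":12.4,"dy":31,"dz":-10,"twist":0},{"dx":12.4,"dy":31,"dz":-40,"twist":0},{"dx":12.4,"dy":31,"dz":-65,"twist":0},{"dx":12.4,"dy":31,"dz":-85,"twist":0},{"dx":12.4,"dy":31,"dz":-85,"twist":0},{"dx":12.4,"dy":31,"dz":-85,"twist":0}]'
python3 - <<'E'
from h import *
w=snap("wrist","w10")
m=green(w);c,_=cv2.findContours(m.astype(np.uint8),0,1); a=cv2.approxPolyDP(max(c,key=len),3,True)[:,0]; print([(p.tolist(),(at_z(w,p,.016)[:2]*1000).round(1)) for p in a])
cv2.imwrite("pics/v10.png",w["image"][60:380,180:470])
E
```

```text
time_s: 17.25
tool_pos: [0.392, -0.2627, 0.074]
orientation: [[0.0, -0.929, 0.371], [-0.0, 0.371, 0.929], [-1.0, -0.0, -0.0]]
wrist_force: [-0.5, -0.5, -0.2]
opening: 0.437
[([273, 57], array([ 381.3, -360.9])), ([281, 237], array([ 419. , -265.8])), ([293, 220], array([ 407.7, -273.4])), ([354, 220], array([ 373.3, -259.6])), ([367, 237], array([ 369.7, -246.2])), ([374, 57], array([ 332.2, -341.4]))]
```

View pics/v10.png

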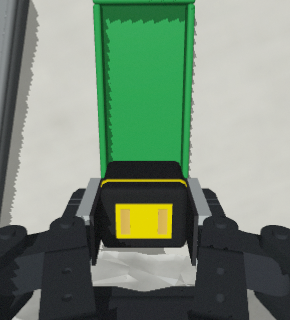

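```bash
python3 -m jog '[{"dx":0,"dy":0,"dz":-15,"twist":0},{"dx":0,"dy":0,"dz":-25,"twist":0},{"dx":0,"dy":0,"dz":-31,"twist":0},{"dx":0,"dy":0,"dz":-33,"twist":0},{"dx":0,"dy":0,"dz":-33,"twist":0}]'; python3 -m jog '[{"dx":0.7,"dy":1.9,"dz":0,"twist":0},{"dx":1.5,"dy":3.7,"dz":0,"twist":0},{"dx":1.8,"dy":4.6,"dz":0,"twist":0},{"dx":1.8,"dy":4.6,"dz":0,"twist":0}]'
```

```text
time_s: 17.8
tool_pos: [0.3919, -0.2626, 0.0405]
orientation: [[-0.0, -0.929, 0.37], [-0.0, 0.37, 0.929], [-1.0, -0.0, -0.0]]
wrist_force: [-0.2, -0.6, -2.1]
opening: 0.438
time_s: 18.2
tool_pos: [0.3938, -0.2578, 0.0405]
orientation: [[0.0, -0.929, 0.369], [-0.0, 0.369, 0.929], [-1.0, -0.0, -0.0]]
wrist_force: [-0.4, -0.0, -1.1]
opening: 0.439
```

```bash
python3 -m jog '[{"dx":0.4,"dy":0.9,"dz":0,"twist":0},{"dx":0.8,"dy":1.9,"dz":0,"twist":0},{"dx":0.8,"dy":1.9,"dz":0,"twist":0}]'; python3 -m jog '[{"dx":0.4,"dy":0.9,"dz":0,"twist":0},{"dx":0.4,"dy":0.9,"dz":0,"twist":0}]'
```

```text
time_s: 18.5
tool_pos: [0.3942, -0.2569, 0.0405]
orientation: [[-0.001, -0.929, 0.37], [-0.002, 0.37, 0.929], [-1.0, -0.0, -0.003]]
wrist_force: [-3.0, -5.6, -0.6]
opening: 0.437
time_s: 18.7
tool_pos: [0.3942, -0.2568, 0.0405]
orientation: [[-0.002, -0.929, 0.371], [-0.004, 0.371, 0.929], [-1.0, 0.0, -0.005]]
wrist_force: [-6.1, -9.8, -1.0]
opening: 0.443
```

```bash
python3 -m jog '[{"dx":-0.8,"dy":-2,"dz":0,"twist":0},{"dx":-0.8,"dy":-2,"dz":0,"twist":0}]'; python3 -m jog '[{"dx":0,"dy":0,"dz":0,"twist":0},{"dx":0,"dy":0,"dz":0,"twist":0},{"dx":0,"dy":0,"dz":30,"twist":0},{"dx":0,"dy":-10,"dz":70,"twist":0},{"dx":0,"dy":-35,"dz":110,"twist":-0.14},{"dx":10,"dy":-45,"dz":150,"twist":-0.28},{"dx":25,"dy":-55,"dz":150,"twist":-0.42},{"dx":40,"dy":-65,"dz":150,"twist":-0.56},{"dx":55,"dy":-75,"dz":150,"twist":-0.7},{"dx":75,"dy":-80,"dz":150,"twist":-0.84},{"dx":100,"dy":-85,"dz":150,"twist":-0.98},{"dx":125,"dy":-90,"dz":150,"twist":-1.12},{"dx":150,"dy":-95,"dz":150,"twist":-1.26},{"dx":180,"dy":-96,"dz":150,"twist":-1.4},{"dx":207,"dy":-96,"dz":140,"twist":-1.54},{"dx":207,"dy":-96,"dz":120,"twist":-1.68},{"dx":207,"dy":-96,"dz":90,"twist":-1.816},{"dx":207,"dy":-96,"dz":90,"twist":-1.816}]' 0.53
python3 - <<'E'
from h import *
w=snap("wrist","w11"); s=sense();print(ch(s["tool_pos"]),s["tool_pos"])
cv2.imwrite("pics/v11.png",w["image"])
for c,t in orange(w): print(c,t,ch(at_z(w,c,.08)))
for d in vision.cut_out("pack_b","wrist"): print(d["score"],d["pixel"],ch(at_z(w,d["pixel"],.05)))
E
```

```text
time_s: 18.9
tool_pos: [0.394, -0.2572, 0.0403]
orientation: [[0.0, -0.929, 0.37], [0.0, 0.37, 0.929], [-1.0, -0.0, 0.0]]
wrist_force: [-0.0, 0.5, -1.2]
opening: 0.438
time_s: 20.7
tool_pos: [0.5998, -0.3519, 0.1254]
orientation: [[-0.006, 0.585, 0.811], [0.004, 0.811, -0.585], [-1.0, -0.001, -0.007]]
wrist_force: [-0.1, 0.6, -0.3]
opening: 0.531
[73.96801017 26.68470113] [ 0.60017104 -0.35239679  0.1282276 ]
[149.27617149 184.33399801] [ 125  171   47   29 1003] [ 43.97645216 -68.38931799]
[236.41075515 184.76201373] [217 171  38  29 874] [ 44.26165978 -21.11825045]
[323.67368421 183.47518797] [308 171  32  29 665] [43.59192023 26.47944296]
[410.64925373 183.74004975] [393 171  39  29 804] [43.80392216 73.88356084]
0.97 [239.3, 132.4] [ 18.79270259 -25.23877331]
0.83 [323.8, 132.4] [18.82715342 26.61410918]
0.66 [153.3, 134.0] [ 19.77755805 -77.93965907]
```

```bash
python3 -m jog '[{"dx":2,"dy":-1.5,"dz":0,"twist":0},{"dx":2,"dy":-1.5,"dz":0,"twist":0},{"dx":2,"dy":-1.5,"dz":-20,"twist":0},{"dx":2,"dy":-1.5,"dz":-35,"twist":0},{"dx":2,"dy":-1.5,"dz":-43,"twist":0},{"dx":2,"dy":-1.5,"dz":-43,"twist":0}]' 0; python3 -c "
from h import *
s=sense();print(ch(s['tool_pos']),s['tool_pos'][2])"; python3 -m jog '[{"dx":-5,"dy":3.6,"dz":0,"twist":0},{"dx":-10,"dy":7.2,"dz":0,"twist":0},{"dx":-14,"dy":10.1,"dz":0,"twist":0},{"dx":-18,"dy":13,"dz":0,"twist":0},{"dx":-22,"dy":15.8,"dz":0,"twist":0},{"dx":-26,"dy":18.7,"dz":0,"twist":0},{"dx":-30,"dy":21.6,"dz":0,"twist":0},{"dx":-34,"dy":24.5,"dz":0,"twist":0},{"dx":-38,"dy":27.4,"dz":0,"twist":0},{"dx":-42,"dy":30.2,"dz":0,"twist":0},{"dx":-45,"dy":32.4,"dz":0,"twist":0},{"dx":-48,"dy":34.6,"dz":0,"twist":0},{"dx":-50.5,"dy":36.4,"dz":0,"twist":0},{"dx":-50.5,"dy":36.4,"dz":0,"twist":0},{"dx":-50.5,"dy":36.4,"dz":0,"twist":0}]'; python3 -c "
from h import *
s=sense();print(ch(s['tool_pos']))
w=snap('wrist','w12')
for c,t in orange(w): print(c,t,ch(at_z(w,c,.08)))
"
```

```text
time_s: 21.4
tool_pos: [0.6024, -0.3543, 0.0859]
orientation: [[-0.002, 0.584, 0.812], [0.001, 0.812, -0.584], [-1.0, -0.0, -0.002]]
wrist_force: [0.1, -0.0, 0.1]
opening: 0.001
[76.91515907 26.43223916] 0.08589258796037107
time_s: 22.9
tool_pos: [0.5533, -0.3188, 0.0882]
orientation: [[0.003, 0.584, 0.812], [-0.002, 0.812, -0.584], [-1.0, 0.0, 0.003]]
wrist_force: [6.2, -5.6, 0.7]
opening: -0.001
[16.34362437 26.54663416]
[324.22106179 221.50130548] [ 305  205   40   38 1149] [-5.58442572 26.39964226]
[321.69047619 243.38095238] [310 243  26   2  42] [ 4.92525925 25.2765847 ]
[127.70552885 310.43088942] [  99  290   56   44 1664] [ 39.87096852 -67.41642539]
[429.9787234  292.44680851] [422 290  15   8  47] [30.18489165 76.21451874]
```

```bash
python3 -m jog '[{"dx":-1.2,"dy":0.9,"dz":0,"twist":0},{"dx":-2.4,"dy":1.7,"dz":0,"twist":0},{"dx":-2.4,"dy":1.7,"dz":0,"twist":0},{"dx":-2.4,"dy":1.7,"dz":0,"twist":0}]'; python3 -m jog '[{"dx":12,"dy":-9,"dz":0,"twist":0},{"dx":27,"dy":-19,"dz":0,"twist":0},{"dx":42,"dy":-30,"dz":0,"twist":0},{"dx":52,"dy":-37,"dz":0,"twist":0},{"dx":52,"dy":-37,"dz":40,"twist":0},{"dx":40,"dy":-30,"dz":80,"twist":0},{"dx":10,"dy":-8,"dz":80,"twist":0},{"dx":-20,"dy":14,"dz":80,"twist":0},{"dx":-36,"dy":26,"dz":80,"twist":0},{"dx":-36,"dy":26,"dz":80,"twist":0},{"dx":-36,"dy":26,"dz":80,"twist":0}]' 0.62
python3 - <<'E'
from h import *
w=snap("wrist","w13"); s=sense();print(ch(s["tool_pos"]),s["tool_pos"][2])
for d in vision.cut_out("pack_b","wrist"): print(d["score"],d["pixel"],ch(at_z(w,d["pixel"],.05)))
E
```

```text
time_s: 23.35
tool_pos: [0.5514, -0.3174, 0.0883]
orientation: [[0.004, 0.584, 0.812], [-0.002, 0.812, -0.584], [-1.0, 0.0, 0.004]]
wrist_force: [8.8, -5.9, -0.6]
opening: -0.003
time_s: 24.45
tool_pos: [0.5139, -0.2903, 0.1677]
orientation: [[0.0, 0.584, 0.812], [-0.0, 0.812, -0.584], [-1.0, 0.0, 0.0]]
wrist_force: [0.1, 0.4, -0.4]
opening: 0.617
[-31.82747182  26.60427442] 0.16737769450493503
0.85 [265.6, 40.2] [-144.52750985  -13.50647016]
0.65 [324.1, 194.3] [-34.22975307  26.77507203]
0.57 [267.3, 234.4] [  0.03619801 -19.69949482]
```

View pics/w13.png

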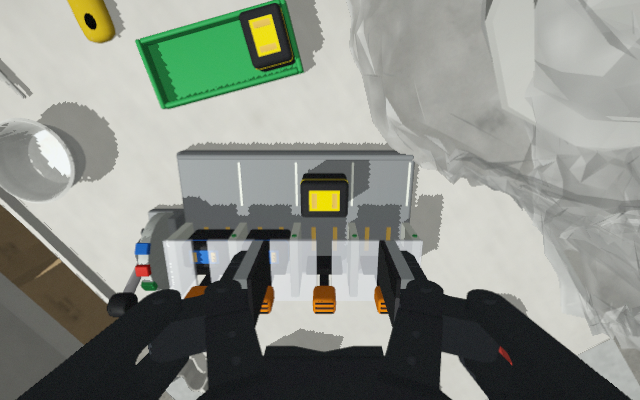

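Pack 1 is seated at the tray's far end (268,35). Pack 2 is upright on the apron (325,200). Gripping pack 2.

```bash
python3 -m jog '[{"dx":0,"dy":0,"dz":-40,"twist":0},{"dx":0,"dy":0,"dz":-70,"twist":0},{"dx":0,"dy":0,"dz":-95,"twist":0},{"dx":0,"dy":0,"dz":-112,"twist":0},{"dx":0,"dy":0,"dz":-118,"twist":0},{"dx":0,"dy":0,"dz":-118,"twist":0},{"dx":0,"dy":0,"dz":-118,"twist":0}]' 0.62 30; python3 -m jog '[{"dx":0,"dy":0,"dz":0,"twist":0},{"dx":0,"dy":0,"dz":0,"twist":0},{"dx":0,"dy":0,"dz":0,"twist":0},{"dx":0,"dy":0,"dz":0,"twist":0}]' 0.3; python3 -m jog '[{"dx":0,"dy":0,"dz":20,"twist":0},{"dx":0,"dy":-5,"dz":60,"twist":0.05},{"dx":-15,"dy":-20,"dz":90,"twist":0.14},{"dx":-30,"dy":-30,"dz":110,"twist":0.28},{"dx":-45,"dy":-40,"dz":110,"twist":0.42},{"dx":-60,"dy":-40,"dz":110,"twist":0.56},{"dx":-75,"dy":-40,"dz":110,"twist":0.7},{"dx":-90,"dy":-40,"dz":110,"twist":0.84},{"dx":-105,"dy":-35,"dz":100,"twist":0.98},{"dx":-115,"dy":-30,"dz":90,"twist":1.12},{"dx":-125,"dy":-20,"dz":80,"twist":1.26},{"dx":-132,"dy":-10,"dz":70,"twist":1.4},{"dx":-132,"dy":-5,"dz":60,"twist":1.54},{"dx":-132,"dy":2,"dz":50,"twist":1.68},{"dx":-132,"dy":2,"dz":50,"twist":1.816},{"dx":-132,"dy":2,"dz":50,"twist":1.816},{"dx":-132,"dy":2,"dz":50,"twist":1.816}]'
python3 - <<'E'
from h import *
w=snap("wrist","w14"); s=sense();print(s["tool_pos"])
m=green(w);c,_=cv2.findContours(m.astype(np.uint8),0,1); a=cv2.approxPolyDP(max(c,key=len),3,True)[:,0]; print([(p.tolist(),(at_z(w,p,.016)[:2]*1000).round(1)) for p in a])
E
```

```text
time_s: 25.25
tool_pos: [0.5147, -0.2909, 0.0501]
orientation: [[0.001, 0.584, 0.812], [-0.0, 0.812, -0.584], [-1.0, 0.0, 0.001]]
wrist_force: [0.2, -0.4, -0.4]
opening: 0.618
time_s: 25.65
tool_pos: [0.5148, -0.2909, 0.0507]
orientation: [[0.002, 0.584, 0.812], [-0.001, 0.812, -0.584], [-1.0, 0.0, 0.002]]
wrist_force: [0.6, -0.0, 5.5]
opening: 0.437
time_s: 27.35
tool_pos: [0.3822, -0.2886, 0.0995]
orientation: [[0.0, -0.928, 0.373], [-0.0, 0.373, 0.928], [-1.0, -0.0, -0.0]]
wrist_force: [0.7, -0.2, -1.0]
opening: 0.434
[ 0.38222824 -0.28871044  0.09957353]
[([283, 110], array([ 380.5, -361. ])), ([287, 226], array([ 409.7, -288.6])), ([291, 220], array([ 405.3, -291.7])), ([356, 220], array([ 363.5, -274.9])), ([362, 233], array([ 363. , -264.2])), ([366, 110], array([ 332.3, -341.6]))]
```

```bash
python3 -m jog '[{"dx":0,"dy":0,"dz":-25,"twist":0},{"dx":0,"dy":0,"dz":-42,"twist":0},{"dx":0,"dy":0,"dz":-53,"twist":0},{"dx":0,"dy":0,"dz":-58,"twist":0},{"dx":0,"dy":0,"dz":-58,"twist":0},{"dx":0.4,"dy":1,"dz":-58,"twist":0},{"dx":0.8,"dy":2,"dz":-58,"twist":0},{"dx":1.2,"dy":3,"dz":-58,"twist":0},{"dx":1.2,"dy":3,"dz":-58,"twist":0}]'; python3 -m jog '[{"dx":0.4,"dy":1,"dz":0,"twist":0},{"dx":0.4,"dy":1,"dz":0,"twist":0}]'
```

```text
time_s: 28.3
tool_pos: [0.3835, -0.2855, 0.0415]
orientation: [[0.0, -0.929, 0.37], [-0.0, 0.37, 0.929], [-1.0, -0.0, -0.0]]
wrist_force: [0.2, 0.0, 0.1]
opening: 0.432
time_s: 28.5
tool_pos: [0.3837, -0.2852, 0.0416]
orientation: [[-0.0, -0.929, 0.37], [-0.002, 0.37, 0.929], [-1.0, -0.0, -0.002]]
wrist_force: [-2.7, -4.8, -0.2]
opening: 0.437
```

```bash
python3 -m jog '[{"dx":-0.4,"dy":-1,"dz":-0.5,"twist":0},{"dx":-0.4,"dy":-1,"dz":-0.5,"twist":0}]'; python3 -m jog '[{"dx":0,"dy":0,"dz":0,"twist":0},{"dx":0,"dy":0,"dz":0,"twist":0},{"dx":0,"dy":0,"dz":30,"twist":0},{"dx":0,"dy":-10,"dz":70,"twist":0},{"dx":0,"dy":-35,"dz":110,"twist":-0.14},{"dx":10,"dy":-45,"dz":150,"twist":-0.28},{"dx":25,"dy":-55,"dz":150,"twist":-0.42},{"dx":40,"dy":-65,"dz":150,"twist":-0.56},{"dx":55,"dy":-75,"dz":150,"twist":-0.7},{"dx":75,"dy":-80,"dz":150,"twist":-0.84},{"dx":100,"dy":-90,"dz":150,"twist":-0.98},{"dx":125,"dy":-100,"dz":150,"twist":-1.12},{"dx":150,"dy":-105,"dz":150,"twist":-1.26},{"dx":175,"dy":-110,"dz":150,"twist":-1.4},{"dx":190,"dy":-110,"dz":140,"twist":-1.54},{"dx":190,"dy":-110,"dz":120,"twist":-1.68},{"dx":190,"dy":-110,"dz":89,"twist":-1.816},{"dx":190,"dy":-110,"dz":89,"twist":-1.816},{"dx":190,"dy":-110,"dz":89,"twist":-1.816}]' 0.53
python3 - <<'E'
from h import *
w=snap("wrist","w15"); s=sense();print(ch(s["tool_pos"]),s["tool_pos"])
for c,t in orange(w): print(c,t,ch(at_z(w,c,.08)))
for d in vision.cut_out("pack_b","wrist"): print(d["score"],d["pixel"],ch(at_z(w,d["pixel"],.05)))
E
```

```text
time_s: 28.7
tool_pos: [0.3833, -0.2854, 0.0406]
orientation: [[0.0, -0.929, 0.37], [0.001, 0.37, 0.929], [-1.0, 0.0, 0.001]]
wrist_force: [0.7, 0.1, -1.5]
opening: 0.438
time_s: 30.6
tool_pos: [0.5731, -0.3953, 0.1299]
orientation: [[-0.001, 0.581, 0.814], [0.001, 0.814, -0.581], [-1.0, 0.0, -0.001]]
wrist_force: [0.5, -0.5, 1.2]
opening: 0.531
[ 77.618508   -23.98816698] [ 0.57352614 -0.39565318  0.13118446]
[239.49683143 175.37135615] [220 162  38  29 789] [ 44.20385825 -71.1494042 ]
[324.93001555 175.27527216] [310 163  31  28 643] [ 43.94277746 -23.76425305]
[410.75329815 175.8469657 ] [393 163  39  28 758] [44.07670304 23.88118995]
[497.2463929 176.2763596] [476 164  46  28 901] [44.14453457 71.75144763]
0.9 [242.9, 125.0] [ 19.03953018 -74.80233568]
0.8 [329.1, 125.8] [ 19.26708964 -21.14072986]
```

```bash
python3 -m jog '[{"dx":0,"dy":0,"dz":0,"twist":0},{"dx":0,"dy":0,"dz":0,"twist":0},{"dx":0,"dy":0,"dz":-20,"twist":0},{"dx":0,"dy":0,"dz":-35,"twist":0},{"dx":0,"dy":0,"dz":-43,"twist":0},{"dx":0,"dy":0,"dz":-43,"twist":0}]' 0; python3 -m jog '[{"dx":-5,"dy":3.6,"dz":0,"twist":0},{"dx":-10,"dy":7.2,"dz":0,"twist":0},{"dx":-14,"dy":10.1,"dz":0,"twist":0},{"dx":-18,"dy":13,"dz":0,"twist":0},{"dx":-22,"dy":15.8,"dz":0,"twist":0},{"dx":-26,"dy":18.7,"dz":0,"twist":0},{"dx":-30,"dy":21.6,"dz":0,"twist":0},{"dx":-34,"dy":24.5,"dz":0,"twist":0},{"dx":-38,"dy":27.4,"dz":0,"twist":0},{"dx":-42,"dy":30.2,"dz":0,"twist":0},{"dx":-45,"dy":32.4,"dz":0,"twist":0},{"dx":-48,"dy":34.6,"dz":0,"twist":0},{"dx":-51,"dy":36.7,"dz":0,"twist":0},{"dx":-53,"dy":38.2,"dz":0,"twist":0},{"dx":-53,"dy":38.2,"dz":0,"twist":0},{"dx":-53,"dy":38.2,"dz":0,"twist":0}]'; python3 -c "
from h import *
s=sense();print(ch(s['tool_pos']))
w=snap('wrist','w16')
for c,t in orange(w): print(c,t,ch(at_z(w,c,.08)))
"
```

```text
time_s: 31.3
tool_pos: [0.5727, -0.3951, 0.0851]
orientation: [[-0.002, 0.584, 0.812], [0.001, 0.812, -0.584], [-1.0, -0.0, -0.003]]
wrist_force: [-0.4, -0.2, -1.0]
opening: 0.0
time_s: 32.9
tool_pos: [0.5218, -0.3584, 0.0878]
orientation: [[0.004, 0.584, 0.812], [-0.003, 0.812, -0.584], [-1.0, -0.0, 0.005]]
wrist_force: [9.8, -7.2, -2.9]
opening: -0.001
[ 13.9186625  -23.99206125]
[325.82737576 221.88142982] [ 306  205   40   39 1147] [ -8.00025275 -23.4686454 ]
[520.8379822  314.58753709] [ 495  294   57   45 1685] [39.56475345 70.02868907]
[226.51219512 333.68292683] [220 332  13   4  41] [ 50.7277989  -71.96879255]
```

```bash
python3 -m jog '[{"dx":12,"dy":-9,"dz":0,"twist":0},{"dx":27,"dy":-19,"dz":0,"twist":0},{"dx":42,"dy":-30,"dz":0,"twist":0},{"dx":54,"dy":-39,"dz":0,"twist":0},{"dx":54,"dy":-39,"dz":40,"twist":0},{"dx":40,"dy":-30,"dz":80,"twist":0},{"dx":10,"dy":-8,"dz":80,"twist":0},{"dx":-20,"dy":14,"dz":80,"twist":0},{"dx":-33,"dy":23.8,"dz":80,"twist":0},{"dx":-33,"dy":23.8,"dz":80,"twist":0},{"dx":-33,"dy":23.8,"dz":80,"twist":0}]' 0.62
python3 - <<'E'
from h import *
w=snap("wrist","w17"); s=sense();print(ch(s["tool_pos"]),s["tool_pos"][2])
for d in vision.cut_out("pack_b","wrist"): print(d["score"],d["pixel"],ch(at_z(w,d["pixel"],.05)))
for n in("w13","w17"):
    h=cv2.cvtColor(cv2.imread(f"pics/{n}.png"),cv2.COLOR_BGR2HSV)
    for lo,hi in(((24,150,120),(34,255,255)),((105,120,100),(125,255,255))):
        N,l,st,c=cv2.connectedComponentsWithStats(cv2.inRange(h,lo,hi))
        print(n,[(c[i].round(1),st[i][4],ch(at_z(w,c[i],.05)).round(1)) for i in range(1,N) if st[i][4]>150])
E
```

```text
time_s: 34.05
tool_pos: [0.4874, -0.3336, 0.1673]
orientation: [[0.001, 0.584, 0.812], [-0.0, 0.812, -0.584], [-1.0, 0.0, 0.001]]
wrist_force: [-0.1, 0.0, -0.7]
opening: 0.62
[-28.15633343 -23.95293592] 0.16690416253503645
0.83 [336.9, 31.3] [-146.15096188  -15.23897519]
0.77 [323.1, 195.1] [-29.85022262 -24.60650714]
0.64 [295.8, 43.4] [-138.65259378  -43.3789049 ]
0.62 [266.0, 229.8] [ -0.35881179 -71.07422491]
0.25 [548.9, 315.8] [ 81.47422796 174.95541266]
0.19 [269.6, 295.6] [ 61.35602338 -71.09482345]
w13 [(array([91.6, 18.7]), np.int32(1062), array([-153.1, -179.6])), (array([264.5,  35.2]), np.int32(780), array([-143.7,  -64.6])), (array([324.2, 199.9]), np.int32(525), array([-25.9, -23.8]))]
w13 [(array([202.1, 256.6]), np.int32(159), array([  23.8, -125.6]))]
w17 [(array([156.5,  16.7]), np.int32(906), array([-154.6, -136.3])), (array([336. ,  29.2]), np.int32(776), array([-147.4,  -15.8])), (array([294.9,  41.3]), np.int32(775), array([-140.,  -44.]))]
w17 [(array([325.2, 200.4]), np.int32(360), array([-25.5, -22.9]))]
```

View pics/w17.png

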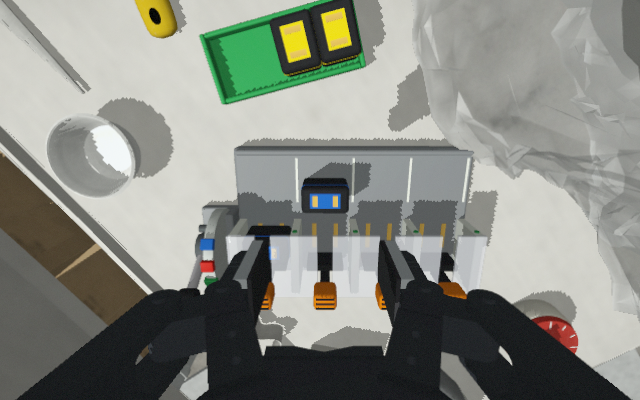

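Both yellow packs stand snugly in the tray ((336,30) and (295,42)). The bay-3 blue pack is on the apron at (325,200). Gripping it.

```bash
python3 -m jog '[{"dx":0,"dy":0,"dz":-40,"twist":0},{"dx":0,"dy":0,"dz":-70,"twist":0},{"dx":0,"dy":0,"dz":-95,"twist":0},{"dx":0,"dy":0,"dz":-112,"twist":0},{"dx":0,"dy":0,"dz":-118,"twist":0},{"dx":0,"dy":0,"dz":-118,"twist":0},{"dx":0,"dy":0,"dz":-118,"twist":0}]' 0.62 30; python3 -m jog '[{"dx":0,"dy":0,"dz":0,"twist":0},{"dx":0,"dy":0,"dz":0,"twist":0},{"dx":0,"dy":0,"dz":0,"twist":0},{"dx":0,"dy":0,"dz":0,"twist":0}]' 0.3; python3 -m jog '[{"dx":0,"dy":0,"dz":20,"twist":0},{"dx":0,"dy":-5,"dz":60,"twist":0.05},{"dx":-15,"dy":-15,"dz":90,"twist":0.14},{"dx":-30,"dy":-20,"dz":110,"twist":0.28},{"dx":-45,"dy":-25,"dz":110,"twist":0.42},{"dx":-60,"dy":-25,"dz":110,"twist":0.56},{"dx":-75,"dy":-25,"dz":110,"twist":0.7},{"dx":-85,"dy":-20,"dz":110,"twist":0.84},{"dx":-95,"dy":-10,"dz":100,"twist":0.98},{"dx":-105,"dy":-5,"dz":90,"twist":1.12},{"dx":-112,"dy":5,"dz":80,"twist":1.26},{"dx":-115,"dy":15,"dz":70,"twist":1.4},{"dx":-115,"dy":20.5,"dz":60,"twist":1.54},{"dx":-115,"dy":20.5,"dz":50,"twist":1.68},{"dx":-115,"dy":20.5,"dz":50,"twist":1.816},{"dx":-115,"dy":20.5,"dz":50,"twist":1.816},{"dx":-115,"dy":20.5,"dz":50,"twist":1.816}]'
python3 - <<'E'
from h import *
w=snap("wrist","w18"); s=sense();t=s["tool_pos"];print(t)
d=np.array([.3836,-.2854])-t[:2]; print("behind Tc2 mm",1000*d@[.37,.929],"lat",1000*d@[-.929,.37])
E
```

```text
time_s: 34.85
tool_pos: [0.4879, -0.334, 0.0496]
orientation: [[0.001, 0.584, 0.812], [-0.001, 0.812, -0.584], [-1.0, 0.0, 0.001]]
wrist_force: [0.5, -0.3, 0.5]
opening: 0.618
time_s: 35.25
tool_pos: [0.488, -0.334, 0.0502]
orientation: [[0.002, 0.584, 0.812], [-0.001, 0.812, -0.584], [-1.0, 0.0, 0.003]]
wrist_force: [1.0, -0.5, 5.9]
opening: 0.433
time_s: 36.95
tool_pos: [0.3724, -0.3131, 0.099]
orientation: [[0.0, -0.928, 0.373], [-0.0, 0.373, 0.928], [-1.0, -0.0, -0.0]]
wrist_force: [-1.1, -0.3, -1.7]
opening: 0.44
[ 0.37238446 -0.31312974  0.0990458 ]
behind Tc2 mm 29.910680078482542 lat -0.1592367036433373
```

```bash
python3 -m jog '[{"dx":0,"dy":0,"dz":-25,"twist":0},{"dx":0,"dy":0,"dz":-42,"twist":0},{"dx":0,"dy":0,"dz":-53,"twist":0},{"dx":0,"dy":0,"dz":-58,"twist":0},{"dx":0,"dy":0,"dz":-58,"twist":0},{"dx":0.4,"dy":1,"dz":-58,"twist":0},{"dx":0.8,"dy":2,"dz":-58,"twist":0},{"dx":1.2,"dy":3,"dz":-58,"twist":0},{"dx":1.2,"dy":3,"dz":-58,"twist":0}]'; python3 -m jog '[{"dx":0.4,"dy":1,"dz":0,"twist":0},{"dx":0.4,"dy":1,"dz":0,"twist":0}]'
```

```text
time_s: 37.9
tool_pos: [0.3737, -0.31, 0.041]
orientation: [[0.0, -0.929, 0.37], [-0.0, 0.37, 0.929], [-1.0, -0.0, -0.0]]
wrist_force: [-0.3, -0.2, -1.3]
opening: 0.435
time_s: 38.1
tool_pos: [0.3738, -0.3099, 0.0412]
orientation: [[-0.0, -0.929, 0.37], [-0.002, 0.37, 0.929], [-1.0, -0.001, -0.002]]
wrist_force: [-3.1, -5.6, -0.2]
opening: 0.439
```

```bash
python3 -m jog '[{"dx":-0.4,"dy":-1,"dz":-0.5,"twist":0},{"dx":-0.4,"dy":-1,"dz":-0.5,"twist":0}]'; python3 -m jog '[{"dx":0,"dy":0,"dz":0,"twist":0},{"dx":0,"dy":0,"dz":0,"twist":0},{"dx":0,"dy":0,"dz":30,"twist":0},{"dx":0,"dy":-10,"dz":70,"twist":0},{"dx":0,"dy":-35,"dz":110,"twist":-0.14},{"dx":10,"dy":-45,"dz":150,"twist":-0.28},{"dx":25,"dy":-55,"dz":150,"twist":-0.42},{"dx":40,"dy":-65,"dz":150,"twist":-0.56},{"dx":55,"dy":-75,"dz":150,"twist":-0.7},{"dx":75,"dy":-85,"dz":150,"twist":-0.84},{"dx":95,"dy":-100,"dz":150,"twist":-0.98},{"dx":120,"dy":-110,"dz":150,"twist":-1.12},{"dx":145,"dy":-120,"dz":150,"twist":-1.26},{"dx":165,"dy":-126,"dz":150,"twist":-1.4},{"dx":170,"dy":-126,"dz":140,"twist":-1.54},{"dx":170,"dy":-126,"dz":120,"twist":-1.68},{"dx":170,"dy":-126,"dz":89,"twist":-1.816},{"dx":170,"dy":-126,"dz":89,"twist":-1.816},{"dx":170,"dy":-126,"dz":89,"twist":-1.816}]' 0.53
python3 - <<'E'
from h import *
w=snap("wrist","w19"); s=sense();print(ch(s["tool_pos"]),s["tool_pos"])
for c,t in orange(w): print(c,t,ch(at_z(w,c,.08)))
E
```

```text
time_s: 38.3
tool_pos: [0.3735, -0.31, 0.0402]
orientation: [[0.0, -0.929, 0.37], [0.0, 0.37, 0.929], [-1.0, 0.0, 0.0]]
wrist_force: [-0.5, -1.1, -1.1]
opening: 0.439
time_s: 40.2
tool_pos: [0.5433, -0.4358, 0.1294]
orientation: [[-0.001, 0.581, 0.814], [0.001, 0.814, -0.581], [-1.0, 0.0, -0.001]]
wrist_force: [0.8, -0.1, 0.9]
opening: 0.53
[ 77.12253424 -74.28015675] [ 0.54373873 -0.43617774  0.13069336]
[325.71107544 176.10433387] [311 164  31  28 623] [ 43.79463502 -73.55504717]
[411.57692308 176.76410256] [394 164  38  29 780] [ 43.97757863 -25.97970388]
[498.0518602  177.21871477] [476 164  47  29 887] [44.05816825 21.78843671]
[585.06355591 178.21158488] [ 558  165   57   29 1243] [44.45719066 69.57888252]
```

```bash
python3 -m jog '[{"dx":0,"dy":0,"dz":0,"twist":0},{"dx":0,"dy":0,"dz":0,"twist":0},{"dx":0,"dy":0,"dz":-20,"twist":0},{"dx":0,"dy":0,"dz":-35,"twist":0},{"dx":0,"dy":0,"dz":-43,"twist":0},{"dx":0,"dy":0,"dz":-43,"twist":0}]' 0; python3 -m jog '[{"dx":-5,"dy":3.6,"dz":0,"twist":0},{"dx":-10,"dy":7.2,"dz":0,"twist":0},{"dx":-14,"dy":10.1,"dz":0,"twist":0},{"dx":-18,"dy":13,"dz":0,"twist":0},{"dx":-22,"dy":15.8,"dz":0,"twist":0},{"dx":-26,"dy":18.7,"dz":0,"twist":0},{"dx":-30,"dy":21.6,"dz":0,"twist":0},{"dx":-34,"dy":24.5,"dz":0,"twist":0},{"dx":-38,"dy":27.4,"dz":0,"twist":0},{"dx":-42,"dy":30.2,"dz":0,"twist":0},{"dx":-45,"dy":32.4,"dz":0,"twist":0},{"dx":-48,"dy":34.6,"dz":0,"twist":0},{"dx":-51,"dy":36.7,"dz":0,"twist":0},{"dx":-53,"dy":38.2,"dz":0,"twist":0},{"dx":-53,"dy":38.2,"dz":0,"twist":0},{"dx":-53,"dy":38.2,"dz":0,"twist":0}]'; python3 -c "
from h import *
s=sense();print(ch(s['tool_pos']))
w=snap('wrist','w20')
for c,t in orange(w): print(c,t,ch(at_z(w,c,.08)))
"
python3 -m jog '[{"dx":12,"dy":-9,"dz":0,"twist":0},{"dx":27,"dy":-19,"dz":0,"twist":0},{"dx":42,"dy":-30,"dz":0,"twist":0},{"dx":54,"dy":-39,"dz":0,"twist":0},{"dx":54,"dy":-39,"dz":40,"twist":0},{"dx":40,"dy":-30,"dz":80,"twist":0},{"dx":10,"dy":-8,"dz":80,"twist":0},{"dx":-20,"dy":14,"dz":80,"twist":0},{"dx":-33,"dy":23.8,"dz":80,"twist":0},{"dx":-33,"dy":23.8,"dz":80,"twist":0},{"dx":-33,"dy":23.8,"dz":80,"twist":0}]' 0.62
python3 - <<'E'
from h import *
w=snap("wrist","w21"); s=sense();print(ch(s["tool_pos"]),s["tool_pos"])
h=cv2.cvtColor(w["image"],cv2.COLOR_BGR2HSV)
for lo,hi in(((24,150,120),(34,255,255)),((105,120,100),(125,255,255))):
        N,l,st,c=cv2.connectedComponentsWithStats(cv2.inRange(h,lo,hi))
        print([(c[i].round(1),st[i][4],ch(at_z(w,c[i],.05)).round(1)) for i in range(1,N) if st[i][4]>150])
E
```

```text
time_s: 40.85
tool_pos: [0.5429, -0.4356, 0.0847]
orientation: [[-0.002, 0.584, 0.812], [0.002, 0.812, -0.584], [-1.0, 0.0, -0.002]]
wrist_force: [-1.2, 0.6, -0.6]
opening: 0.002
time_s: 42.45
tool_pos: [0.4923, -0.3992, 0.0873]
orientation: [[0.005, 0.584, 0.812], [-0.004, 0.812, -0.584], [-1.0, -0.0, 0.006]]
wrist_force: [11.9, -8.8, -3.3]
opening: -0.001
[ 13.80035561 -74.29185847]
[326.26105811 222.96357329] [ 307  206   40   39 1153] [ -7.79267893 -73.58996039]
[522.03971963 315.47780374] [ 496  295   57   45 1712] [39.59173821 20.04623523]
[615.84354154 314.7586416 ] [ 589  295   51   46 1649] [38.89503307 64.07834467]
[420.77272727 334.52272727] [415 332  13   5  44] [ 50.76702837 -27.20438329]
time_s: 43.6
tool_pos: [0.4575, -0.3741, 0.1667]
orientation: [[0.0, 0.584, 0.812], [-0.0, 0.812, -0.584], [-1.0, -0.0, 0.001]]
wrist_force: [0.5, 0.2, 0.7]
opening: 0.619
[-28.72215558 -74.23765135] [ 0.45786554 -0.37429968  0.16634627]
[(array([220.5,  17.1]), np.int32(942), array([-155. , -143.6])), (array([407.9,  29.8]), np.int32(782), array([-147.5,  -17.5])), (array([366.,  42.]), np.int32(757), array([-140. ,  -45.6]))]
[(array([330.3,  51.6]), np.int32(473), array([-134.1,  -70. ])), (array([325.1, 201.4]), np.int32(360), array([-25.4, -73.4]))]
```

View pics/w21.png

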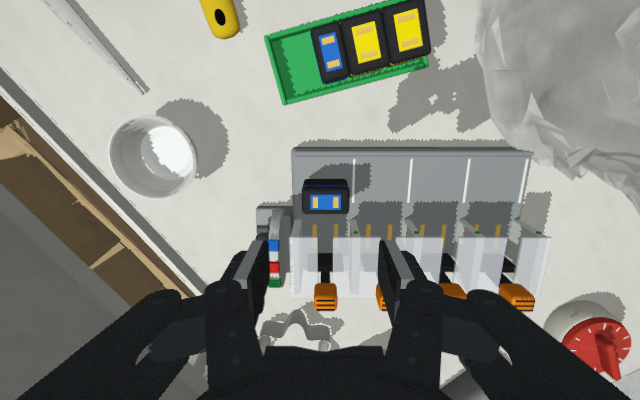

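Three packs are in the tray. The last blue pack is on the apron at (325,201).

```bash
python3 -m jog '[{"dx":0,"dy":0,"dz":-40,"twist":0},{"dx":0,"dy":0,"dz":-70,"twist":0},{"dx":0,"dy":0,"dz":-95,"twist":0},{"dx":0,"dy":0,"dz":-112,"twist":0},{"dx":0,"dy":0,"dz":-117,"twist":0},{"dx":0,"dy":0,"dz":-117,"twist":0},{"dx":0,"dy":0,"dz":-117,"twist":0}]' 0.62 30; python3 -m jog '[{"dx":0,"dy":0,"dz":0,"twist":0},{"dx":0,"dy":0,"dz":0,"twist":0},{"dx":0,"dy":0,"dz":0,"twist":0},{"dx":0,"dy":0,"dz":0,"twist":0}]' 0.3; python3 -m jog '[{"dx":0,"dy":0,"dz":20,"twist":0},{"dx":0,"dy":-5,"dz":60,"twist":0.05},{"dx":-15,"dy":-5,"dz":90,"twist":0.14},{"dx":-30,"dy":-5,"dz":110,"twist":0.28},{"dx":-45,"dy":-5,"dz":110,"twist":0.42},{"dx":-55,"dy":0,"dz":110,"twist":0.56},{"dx":-65,"dy":5,"dz":110,"twist":0.7},{"dx":-75,"dy":10,"dz":110,"twist":0.84},{"dx":-80,"dy":15,"dz":100,"twist":0.98},{"dx":-85,"dy":20,"dz":90,"twist":1.12},{"dx":-90,"dy":30,"dz":80,"twist":1.26},{"dx":-94,"dy":40,"dz":70,"twist":1.4},{"dx":-94,"dy":40.5,"dz":60,"twist":1.54},{"dx":-94,"dy":40.5,"dz":50,"twist":1.68},{"dx":-94,"dy":40.5,"dz":50,"twist":1.816},{"dx":-94,"dy":40.5,"dz":50,"twist":1.816},{"dx":-94,"dy":40.5,"dz":50,"twist":1.816}]'
python3 - <<'E'
from h import *
w=snap("wrist","w22"); s=sense();t=s["tool_pos"];print(t)
d=np.array([.3738,-.3099])-t[:2]; print("behind Tc3 mm",1000*d@[.37,.929],"lat",1000*d@[-.929,.37])
E
```

```text
time_s: 44.35
tool_pos: [0.4582, -0.3745, 0.0501]
orientation: [[0.001, 0.584, 0.812], [-0.001, 0.812, -0.584], [-1.0, -0.0, 0.001]]
wrist_force: [-0.0, 0.1, 0.9]
opening: 0.623
time_s: 44.75
tool_pos: [0.4582, -0.3746, 0.0507]
orientation: [[0.002, 0.584, 0.812], [-0.002, 0.812, -0.584], [-1.0, -0.0, 0.002]]
wrist_force: [0.7, -0.4, 5.7]
opening: 0.439
time_s: 46.45
tool_pos: [0.3636, -0.3336, 0.0995]
orientation: [[0.0, -0.928, 0.373], [-0.0, 0.373, 0.928], [-1.0, -0.0, -0.0]]
wrist_force: [0.1, -0.2, -0.1]
opening: 0.438
[ 0.36358928 -0.33362866  0.09957148]
behind Tc3 mm 25.82189100611869 lat -0.7061568230521349
```

```bash
python3 -m jog '[{"dx":0,"dy":0,"dz":-25,"twist":0},{"dx":0,"dy":0,"dz":-42,"twist":0},{"dx":0,"dy":0,"dz":-53,"twist":0},{"dx":0,"dy":0,"dz":-58,"twist":0},{"dx":0,"dy":0,"dz":-58,"twist":0},{"dx":0.4,"dy":1,"dz":-58.5,"twist":0},{"dx":0.8,"dy":2,"dz":-59,"twist":0},{"dx":0.8,"dy":2,"dz":-59,"twist":0}]'; python3 -m jog '[{"dx":0,"dy":0,"dz":0,"twist":0},{"dx":0,"dy":0,"dz":0,"twist":0},{"dx":0,"dy":0,"dz":30,"twist":0},{"dx":0,"dy":0,"dz":70,"twist":0},{"dx":0,"dy":-30,"dz":110,"twist":-0.14},{"dx":10,"dy":-45,"dz":150,"twist":-0.28},{"dx":20,"dy":-55,"dz":150,"twist":-0.42},{"dx":30,"dy":-65,"dz":150,"twist":-0.56},{"dx":45,"dy":-75,"dz":150,"twist":-0.7},{"dx":60,"dy":-85,"dz":150,"twist":-0.84},{"dx":75,"dy":-95,"dz":150,"twist":-0.98},{"dx":90,"dy":-105,"dz":150,"twist":-1.12},{"dx":105,"dy":-115,"dz":150,"twist":-1.26},{"dx":115,"dy":-120,"dz":150,"twist":-1.4},{"dx":115,"dy":-125,"dz":150,"twist":-1.54},{"dx":115,"dy":-125,"dz":150,"twist":-1.68},{"dx":115,"dy":-125,"dz":150,"twist":-1.816},{"dx":115,"dy":-125,"dz":150,"twist":-1.816},{"dx":115,"dy":-125,"dz":150,"twist":-1.816}]' 0.53
python3 - <<'E'
from h import *
w=snap("wrist","w23"); s=sense();print(ch(s["tool_pos"]),s["tool_pos"])
for d in vision.cut_out("lever_knob","wrist"): print(d["score"],d["pixel"],ch(at_z(w,d["pixel"],.078)))
E
```

```text
time_s: 47.3
tool_pos: [0.3646, -0.3316, 0.0407]
orientation: [[0.001, -0.929, 0.37], [-0.0, 0.37, 0.929], [-1.0, -0.001, -0.0]]
wrist_force: [0.6, 0.0, 0.2]
opening: 0.435
time_s: 49.2
tool_pos: [0.4793, -0.4566, 0.1902]
orientation: [[-0.0, 0.581, 0.814], [0.0, 0.814, -0.581], [-1.0, -0.0, -0.0]]
wrist_force: [-0.2, 0.2, 0.1]
opening: 0.53
[  36.74120909 -128.47609463] [ 0.47930143 -0.4565661   0.19024429]
0.72 [325.0, 191.1] [  30.61448608 -127.70579334]
```

View pics/w23.png

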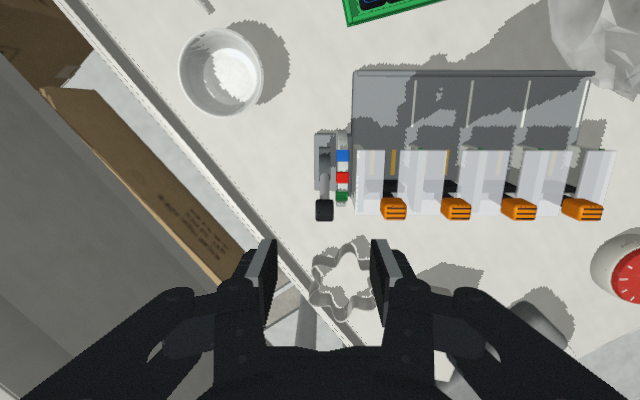

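The lever is still in green (knob (324,210)) and all bays are empty. Throwing it back to red along the same arc.

```bash
python3 -m jog '[{"dx":8.2,"dy":-4.7,"dz":-30,"twist":0},{"dx":8.2,"dy":-4.7,"dz":-60,"twist":0},{"dx":8.2,"dy":-4.7,"dz":-85,"twist":0},{"dx":8.2,"dy":-4.7,"dz":-99,"twist":0},{"dx":8.2,"dy":-4.7,"dz":-105,"twist":0},{"dx":8.2,"dy":-4.7,"dz":-105,"twist":0},{"dx":8.2,"dy":-4.7,"dz":-105,"twist":0}]' 0.42 30; python3 -m jog '[{"dx":0,"dy":0,"dz":0,"twist":0},{"dx":0,"dy":0,"dz":0,"twist":0},{"dx":0,"dy":0,"dz":0,"twist":0},{"dx":0,"dy":0,"dz":0,"twist":0},{"dx":0,"dy":0,"dz":0,"twist":0}]' 0; python3 -m jog '[{"dx":-3,"dy":2.2,"dz":1.5,"twist":0},{"dx":-6,"dy":4.4,"dz":3,"twist":0},{"dx":-10,"dy":7.2,"dz":4.5,"twist":0},{"dx":-13,"dy":9.5,"dz":5.5,"twist":0},{"dx":-16.5,"dy":12,"dz":6,"twist":0},{"dx":-19.5,"dy":14.2,"dz":6.3,"twist":0},{"dx":-19.5,"dy":14.2,"dz":6.3,"twist":0},{"dx":-19.5,"dy":14.2,"dz":6.3,"twist":0}]'
```

```text
time_s: 50.0
tool_pos: [0.488, -0.4617, 0.0868]
orientation: [[0.001, 0.584, 0.812], [-0.001, 0.812, -0.584], [-1.0, -0.0, 0.002]]
wrist_force: [-0.8, -0.7, 0.1]
opening: 0.422
time_s: 50.5
tool_pos: [0.488, -0.462, 0.0866]
orientation: [[0.002, 0.584, 0.812], [-0.002, 0.812, -0.584], [-1.0, -0.001, 0.002]]
wrist_force: [0.6, -1.9, 6.2]
opening: 0.154
time_s: 51.3
tool_pos: [0.4684, -0.4479, 0.0926]
orientation: [[0.002, 0.584, 0.811], [-0.002, 0.811, -0.584], [-1.0, -0.001, 0.002]]
wrist_force: [0.5, -5.0, 4.0]
opening: 0.157
```

```bash
python3 -m jog '[{"dx":0,"dy":0,"dz":0,"twist":0},{"dx":0,"dy":0,"dz":0,"twist":0},{"dx":0,"dy":0,"dz":0,"twist":0},{"dx":0,"dy":0,"dz":40,"twist":0},{"dx":0,"dy":10,"dz":85,"twist":0},{"dx":-15,"dy":30,"dz":130,"twist":0},{"dx":-30,"dy":50,"dz":170,"twist":0},{"dx":-45,"dy":70,"dz":205,"twist":0},{"dx":-55,"dy":80,"dz":230,"twist":0},{"dx":-55,"dy":80,"dz":230,"twist":0},{"dx":-55,"dy":80,"dz":230,"twist":0},{"dx":-55,"dy":80,"dz":230,"twist":0}]' 0.42
python3 - <<'E'
from h import *
w=snap("wrist","w24"); s=sense();print(ch(s["tool_pos"]),s["tool_pos"])
for d in vision.cut_out("lever_knob","wrist"): print(d["score"],d["pixel"],ch(at_z(w,d["pixel"],.084)))
side=snap("side"); A=cv2.resize(side["image"][150:350,200:460],(520,400))
C=np.array([379.4,-294.5])/1e3
u=np.array([.37,.929]);v=np.array([-.929,.37])
h=cv2.cvtColor(w["image"],cv2.COLOR_BGR2HSV)
for lo,hi in(((24,150,120),(34,255,255)),((105,120,100),(125,255,255))):
    N,l,st,c=cv2.connectedComponentsWithStats(cv2.inRange(h,lo,hi))
    for i in range(1,N):
        if st[i][4]>100:
            d=at_z(w,c[i],.04)[:2]-C; print(st[i][4],"tray x,y",(d@u*1000).round(1),(d@v*1000).round(1))
cv2.imwrite("pics/v16.png",np.vstack([w["image"][:260],cv2.resize(A,(640,340))[:340]]))
E
```

```text
time_s: 52.5
tool_pos: [0.4131, -0.3671, 0.32]
orientation: [[-0.002, 0.584, 0.812], [0.002, 0.812, -0.584], [-1.0, 0.0, -0.002]]
wrist_force: [0.2, -0.2, -1.8]
opening: 0.422
[-69.23562634 -94.56772175] [ 0.41310835 -0.36712705  0.31980615]
0.66 [296.6, 235.9] [  16.48885254 -127.61608289]
0.21 [338.3, 249.1] [ 34.26410641 -76.27007884]
1455 tray x,y -87.9 82.8
279 tray x,y 41.5 0.2
275 tray x,y 11.3 -0.3
156 tray x,y -14.7 -0.3
151 tray x,y -37.8 -0.1
```

View pics/v16.png

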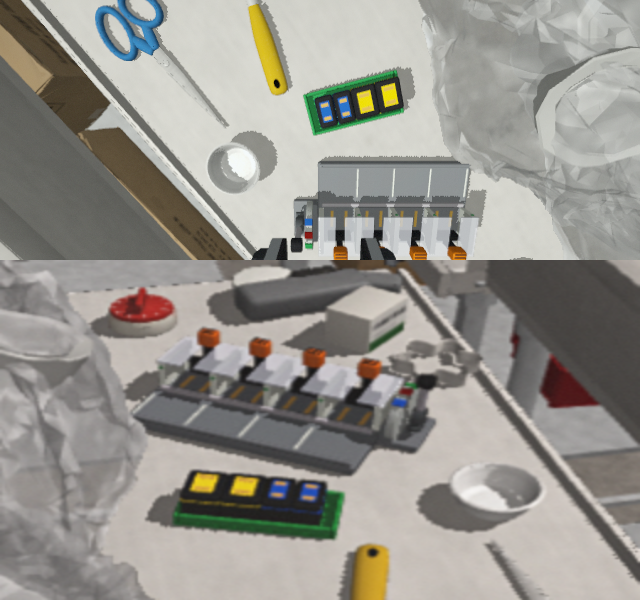

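```bash
python3 -c "
from workcell import workorder;print(workorder.finish_job())"
```

```text
the job is handed in; nothing more can be done
None
```

The job is handed in after about 53 s of robot time. No verdict is reported, so what follows rests on my own last checks.

**What I did:** I pinched the lever from red to green and pressed ejectors 1 to 4 fully forward, about 50 mm each by camera. After each press I carried that pack to the tray before pressing the next. I then swung the lever back to red along the same arc and withdrew the arm clear of everything.

**Last checks:**

| Item | Reading |
|---|---|
| Packs along the tray | +41.5 and +11.3 mm (yellow), -14.7 and -37.8 mm (blue), all inside the limits |
| Packs across the tray | within 0.3 mm of the centreline |
| Pack stance | in the pictures, upright in one row on the floor |
| Lever | knob within about 1–2 pixels of its starting place in the side view, so in the red notch |
| Timer and tin | the arm went near neither, and both look undisturbed |

- **Tightest margin:** the first yellow pack sits at +41.5 mm against a 44 mm limit, because I seated it against the tray's end wall. The camera calibration is good to about 2 mm.
- **Disagreement:** the network's lever-knob position was about 6 mm short of my own measurement in the charger's x. It was short by a similar amount at the start, so I relied on the picture comparison.

No check failed, and I saw no pack knocked aside.

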